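# Ready the jeweller's balance with an empty beaker

## Task

A flux bottle has been left standing on the balance: move it to a free spot on the steel tray and stand it there upright. Then take the taller of the two metal beakers out of the sloping rack, stand it upright in the middle of the balance's pan, and after that press the balance's larger key (tare) fully down and let it go. Keep the bottle upright all the way, set both things down rather than dropping them, don't press the small key, and leave the short beaker and the jar and dish on the tray where they are.

Things in the scene. Friction and masses are not known exactly. Their poses are not given: they have to be found in the camera images.
- bottle: flux bottle, white plastic with a paper band, 104 mm tall, about 0.12 kg: straight round body 44 mm in diameter up to 66 mm, then a shoulder and a thin pointed nozzle. Starts upright on the balance's pan. Origin: centre of its underside; z up along its axis.
- tall_beaker: the taller beaker: open, plain light metal, straight round wall, outside diameter 48 mm, height 95 mm, wall 3 mm, about 0.1 kg. Starts in the rack, mouth up, leaning 0.52 rad (30 deg) from vertical. Origin: centre of its underside; z along its axis towards the mouth.
- short_beaker: the shorter beaker, same metal and diameter (48 mm) but 65 mm high; it stays in the rack. Origin and axes as for the tall one. Which beaker is in which of the rack's two places varies.
- rack: fixed plywood rack left or right of the balance, 120 x 230 x 105 mm; origin on the table under the middle. Two places at its y = +55 and -55 mm: foot on a sloping ledge (origin 36 mm up), top leaning to its -x on a board 70 mm long on the -x side. Cheeks 18 mm high, 6 mm thick, 2 mm beside the foot at +y and -y; above them both sides are free. Draw a beaker out along its own axis.
- tray: fixed shallow steel tray, 180 mm (x) by 200 mm (y), rim 14 mm high, walls and floor 4 mm thick. Origin: centre of its underside. The jar and the dish stand in its +x half, the -x half (towards the robot) is clear.
- tray_clear (a point): centre of the clear half of the tray, on the tray's floor (4 mm above the table); axes as the tray's.
- scale: fixed grey bench balance, 220 mm (x) by 160 mm (y), case 45 mm high. Origin: centre of its underside. Towards its -x edge it has a dark display between the two keys, on the +x side a round steel pan.
- pan (a point): centre of the balance's pan, on its flat top: a rigid steel disc 110 mm in diameter, top 53 mm above the table.
- tare (a joint): travel of the larger key (tare), m: 0 = up, 0.006 = fully down. Spring return: it starts to move at about 1.5 N and is fully down at 5 N.
- tare_top (a point): centre of the top of the larger key (tare): white round cap 26 mm in diameter in a flat black ring, 57 mm above the table and 12 mm above the case when up, near the case's -x, +y corner, 120 mm in x from the pan's centre.
- power (a joint): travel of the small key, m: 0 = up, 0.006 = down. Must not be pressed.
- power_top (a point): centre of the top of the small key: cap 14 mm in diameter, same height, 100 mm from the larger key across the display, at the -x, -y corner.
- jar: amber jar with a metal lid, 48 mm in diameter, 60 mm high, on the tray. Leave it. Origin: centre of its underside.
- dish: white ceramic dish, 60 mm in diameter, 25 mm high, on the tray. Leave it. Origin: centre of its underside.
Things that resemble listed ones, but are neither listed nor needed, are in the scene too. What is shaped like the tall_beaker but black or red is not meant.

How it is judged:
By the outcome, as a careful person would: the job done as asked, in the order asked, and still so for the second after the job is handed in, with the robot touching nothing.
It also fails if it takes over 66 s, if anything falls off the work surface, if the arm or the gripper's body presses on something with over 40 N, if the wrist force passes 120 N, or if a joint passes its speed limit or range.

## Robot

A 7-joint arm with a two-finger parallel gripper is mounted at the origin on the work surface. World frame = base frame: x ahead of the robot, y to its left, z up, the work surface at z = 0. Lengths are in m, angles in rad, forces in N, time in s.
With the tool pointing down it reaches from about 0.4 to 0.9 m from the base axis. Payload 5.5 kg.
Tool frame: the origin (TCP) lies midway between the tips of the shut fingers; the grasp point (between the pads) lies 19 mm behind it; z points along the fingers, y is the direction in which the jaws open and shut (so a half turn about z gives the same grasp; the last joint's range is limited). The gripper opens to 92 mm and grips with 3 to 60 N. Pads are 19 mm wide; open, the fingers measure 130 mm over their backs; the gripper's body (75 mm by 190 mm) begins 47 mm behind the grasp point.
Start: joints at [-0.988, 0.501, -0.427, 1.55, 0.221, 1.138, -0.21], TCP at [0.204, 0.617, 0.227] pointing down, gripper open.
Joint ranges: [-2.88, 2.88], [-0.31, 2.03], [-1.54, 1.56], [0.2, 2.42], [-1.41, 4.55], [0.19, 2.02], [-2.57, 2.57]. Speed limits (rad/s): [2.57, 2.57, 3.14, 3.14, 3.14, 3.14, 3.14].

## Interface

Orientations are given as a unit quaternion [w, x, y, z].
In Python, from plant import robot gives the robot as it stands. The module is installed in compiled form; this text tells all that it offers.
- The arm moves only by the tool move_arm, never from a script. Its argument "series" is a list that holds one entry, the list of rows, each a list of 7 numbers: the shift along the tool's x, y, z in units of 200 mm (1.0 is 200 mm), then the turn, a rotation vector about the tool's x, y, z in units of 90 degrees (1.0 is 90 degrees), then the gripper's target within -1 to 1 (shut at 1, half-way at 0, fully open at -1). In form: [[[dx, dy, dz, rx, ry, rz, fingers], ...]]. A call has 1 to 20 rows; each row shifts and turns the pose as measured when the row begins, along the tool's axes as they then stand; what a row does not reach is not made up. A row lasts 1/8 s, in which the tool goes at most 62.5 mm and 10.7 degrees, less where a joint would pass 70% of its speed; a pose out of reach is approached as far as the arm can. A call with a number of a shift or a turn outside -1 to 1 is refused whole. A call with a gripper value outside its range is refused whole. The fingers move at their own pace and stop on an object; "squeeze" is the grip in N (left out, the last holds). Time passes only in rows, so rows that do not move let the fingers close. It gives the time, the measured TCP pose, the force and the opening at its end, in the units of the state.
- robot.get_obs(): the state, without advancing time (a new reading comes with each control period).
- robot.camera(name): name is "scene" or "top" or "wrist"; returns a dict with "color" (480x640x3 uint8, red, green, blue), "z_map" (480x640 float32, m along the optical axis (not along the pixel's ray), 0 where there is no reading), "fx", "fy", "cx", "cy" (pixels), "T" (4x4, takes a point from camera to world coordinates); the wrist camera has in their place "T_tool_cam" (4x4, takes a point from camera to tool coordinates, whose origin is the TCP and whose axes are the flange's). Camera axes: x right, y up, looking along -z (the intrinsics and any distortion apply to the point x, -y, -z); pixel columns grow to the right and rows downward; lengths in m; the calibration is good to about 2 mm. The wrist camera is an equidistant fisheye: a pixel r from the principal point sees the ray r / f radians off the axis. A picture is of the moment at which its call begins: read the wrist's pose just before it.
- robot.sign_off(): hands the job in, once; it reports no verdict.
The state is a dict: "t": time; "joints": joint angles; "dq": joint speeds; "joint_torque": joint torques, N m; "tcp_pos": TCP position; "ee_rot": TCP orientation; "force": force on the tool from outside, world axes, zero at the start; "ft_torque": the same for the moment, N m; "width": opening from 0.0 (shut) to 1.0 (fully open).
Only numpy, scipy, OpenCV 4.12 (cv2) and the standard library are available. Lean on these libraries where they do the work, as an engineer would, in place of code of your own. Each camera call takes 0.05 s, during which the arm holds its last target.

## Working session

There is one attempt and no reset: what is moved stays moved. The work goes in short steps, Python scripts to look and compute and a tool call to move; the robot and the scene stay as the last step left them, time stands still between calls to the robot, and variables do not carry over. Pictures are saved under pics/ and viewed, and the job is handed in when it is done.

Besides the shell and the picture viewer there is one more tool, called after "Emit:" in YAML: its name, and indented under it one key for each argument. move_arm: Moves the arm, as the interface text tells. Its arguments: {"type":"object","properties":{"series":{"type":"array","items":{"type":"array","items":{"type":"array","items":{"type":"number"}}}},"squeeze":{"type":"number"}},"required":["series"]}

```bash
mkdir -p pics; python3 - <<'E'
from plant import robot
import cv2,numpy as np
o=robot.get_obs(); print(o)
for n in ["scene","top"]:
    c=robot.camera(n); np.savez(f"{n}0.npz",**c)
    cv2.imwrite(f"pics/{n}0.png",c["color"][:,:,::-1]); print(n,c["fx"],c["cx"],c["cy"],c["T"], [k for k in c])
E
```

```text
{'t': 0.0, 'joints': array([-0.98776568,  0.50183395, -0.42674633,  1.55143542,  0.22080635,
        1.13826486, -0.21030128]), 'dq': array([-1.15662618e-03, -3.60341630e-05,  1.06262829e-04, -1.45871060e-03,
       -4.21442722e-04,  1.72483759e-03,  7.49348994e-04]), 'joint_torque': array([-7.01584504e-04, -5.66587830e+01, -5.81680700e+00, -2.79116768e+01,
       -6.86823344e-02,  3.08594678e-02,  1.91353652e-04]), 'tcp_pos': array([0.20421853, 0.61636909, 0.22568915]), 'ee_rot': array([-1.72657792e-04,  1.59227641e-01,  9.87241442e-01, -9.29159314e-04]), 'force': array([ 0.0194891 , -0.18782226, -0.20129026]), 'ft_torque': array([-0.02260379,  0.00355332,  0.03887988]), 'width': 1.0032697396623402}
scene 459.96405296766625 324.8689489241153 245.17405903181026 [[-0.26301132 -0.60794278  0.74915327  1.22625722]
 [ 0.96475574 -0.17252521  0.1986993   0.16818935]
 [ 0.00845002  0.77501008  0.63189237  0.66001547]
 [ 0.          0.          0.          1.        ]] ['color', 'z_map', 'fx', 'fy', 'cx', 'cy', 'T']
top 595.8679444422241 319.85990459822983 243.6478395697037 [[-0.00375345  0.99671728 -0.08087381  0.42579609]
 [-0.99993127 -0.0046392  -0.01076711 -0.01906776]
 [-0.01110696  0.08082784  0.99666619  1.4811654 ]
 [ 0.          0.          0.          1.        ]] ['color', 'z_map', 'fx', 'fy', 'cx', 'cy', 'T']
```

View pics/scene0.png

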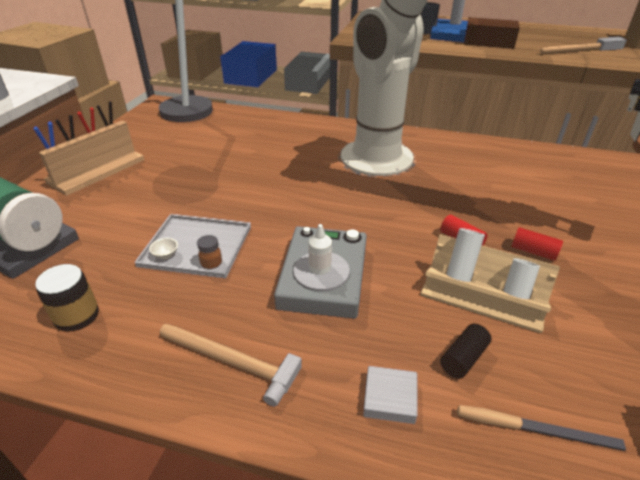

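View pics/top0.png

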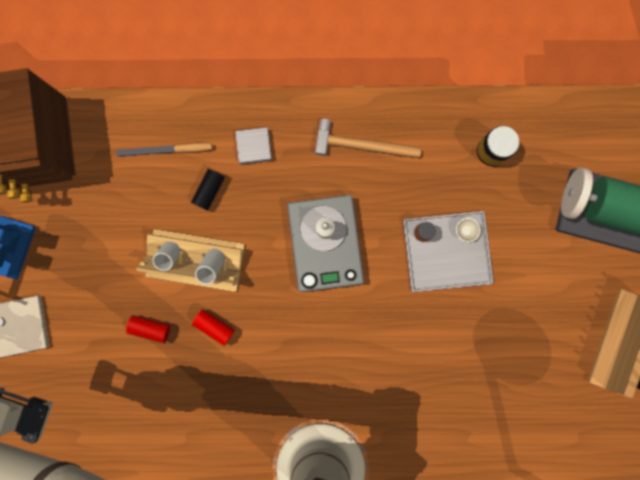

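The two grey beakers stand in the rack: tall at scene (463,255) / top (212,266), short at scene (520,278) / top (167,257). Things that could be mistaken for the tall one are the red cylinders, top (148,328) and (213,327), and the black one at top (208,189). The bottle is on the pan at top (325,228). The only other bottle-like things are the jar at (427,231) and a large jar at (500,145). Next I'll take close crops and measure.

```bash
cat > h.py <<'E'
import numpy as np,cv2
def cloud(c):
    z=c["z_map"].astype(float); v,u=np.mgrid[0:480,0:640]
    p=np.stack([(u-c["cx"])/c["fx"]*z,-(v-c["cy"])/c["fy"]*z,-z],-1)
    T=c["T"]; return p@T[:3,:3].T+T[:3,3]
def proj(c,P):
    T=np.linalg.inv(c["T"]); q=np.atleast_2d(P)@T[:3,:3].T+T[:3,3]
    return np.stack([c["cx"]+c["fx"]*q[:,0]/-q[:,2],c["cy"]-c["fy"]*q[:,1]/-q[:,2]],-1)
def ray(c,u,v,z):
    d=c["T"][:3,:3]@np.array([(u-c["cx"])/c["fx"],-(v-c["cy"])/c["fy"],-1]); o=c["T"][:3,3]
    return o+d*(z-o[2])/d[2]
E
python3 - <<'E'
import numpy as np,cv2
from h import *
t=dict(np.load("top0.npz"));s=dict(np.load("scene0.npz"))
P=cloud(t)
def crop(c,x0,y0,w,h,k,n): cv2.imwrite(n,cv2.resize(c["color"][y0:y0+h,x0:x0+w,::-1],None,fx=k,fy=k,interpolation=cv2.INTER_CUBIC))
crop(t,125,180,250,125,3.2,"pics/tc1.png"); crop(t,280,185,220,115,3.6,"pics/tc2.png"); crop(s,270,210,300,125,2.66,"pics/sc1.png")
# table check
for u,v in [(260,180),(380,300),(120,290),(323,213),(310,226),(350,250),(450,260)]: print((u,v),P[v,u].round(4))
# scale case via height
m=(abs(P[...,2]-.045)<.005); m[:, :270]=0; m[:,380:]=0; m[:180]=0;m[310:]=0
r=cv2.minAreaRect(P[m][:,:2].astype(np.float32)); print("scale",r)
m=(abs(P[...,2]-.009)<.009)&(P[...,2]>.0025); m[:, :390]=0; m[:,505:]=0; m[:200]=0;m[300:]=0
m=cv2.morphologyEx(m.astype(np.uint8),cv2.MORPH_OPEN,np.ones((3,3)))>0
r=cv2.minAreaRect(P[m][:,:2].astype(np.float32)); print("tray",r)
m=(P[...,2]>.012); m[:, :125]=0; m[:,255:]=0; m[:225]=0;m[300:]=0
r=cv2.minAreaRect(P[m][:,:2].astype(np.float32)); print("rack",r, P[m].max(0))
Q=cloud(s); np.save("topP.npy",P);np.save("scP.npy",Q)
m=(P[...,2]>.062);m[:, :290]=0; m[:,370:]=0; m[:180]=0;m[310:]=0
print("bottle",P[m].mean(0),P[m].min(0),P[m].max(0))
E
```

```text
(260, 180) [ 7.076e-01  1.472e-01 -5.000e-04]
(380, 300) [ 0.4055 -0.1516 -0.0037]
(120, 290) [ 0.4326  0.4955 -0.0028]
(323, 213) [ 0.6159 -0.0115  0.0526]
(310, 226) [0.5843 0.0199 0.0546]
(350, 250) [ 0.5267 -0.0763  0.0441]
(450, 260) [ 0.5035 -0.325   0.0046]
scale ((0.5450215339660645, -0.015011310577392578), (0.218985915184021, 0.15937940776348114), 7.3953447341918945)
tray ((0.5280647277832031, -0.31930238008499146), (0.17981405556201935, 0.20144063234329224), 3.709176540374756)
rack ((0.48844286799430847, 0.20008039474487305), (0.45297127962112427, 0.11914606392383575), 80.49271392822266) [0.58341111 0.43125366 1.4811654 ]
bottle [ 0.55469881 -0.01503455  0.28496814] [ 0.42579609 -0.0351133   0.06205185] [0.59638166 0.02948669 1.4811654 ]
```

View pics/tc1.png

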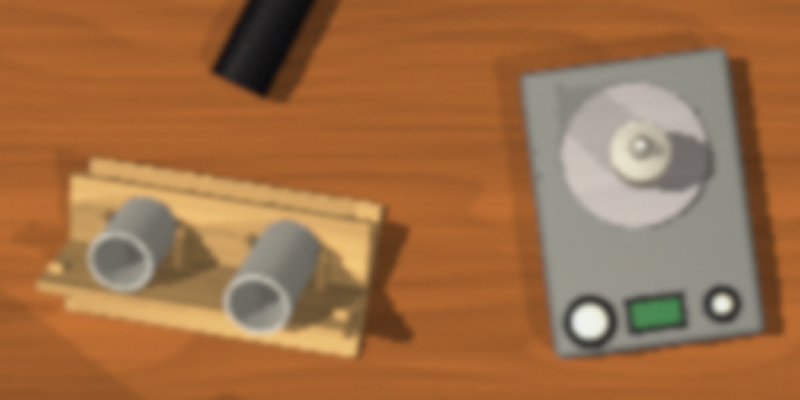

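View pics/tc2.png

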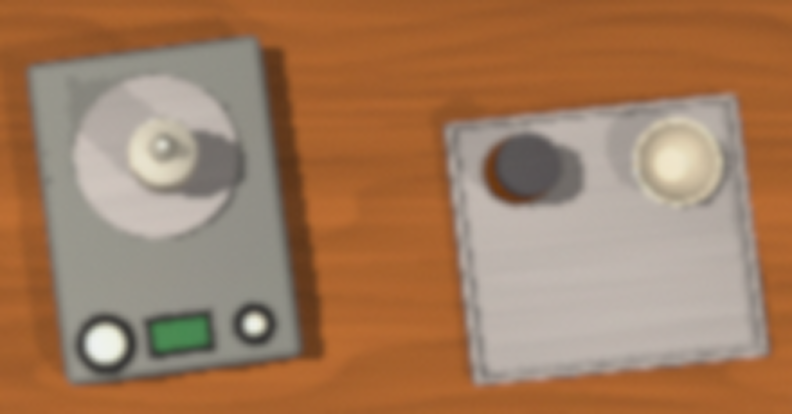

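View pics/sc1.png

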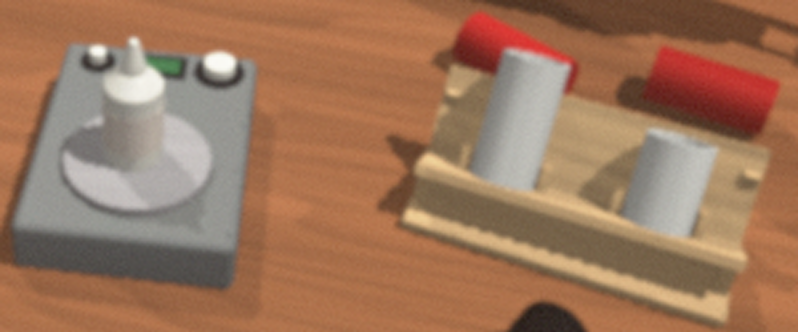

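```bash
cat > fit.py <<'E'
import numpy as np,cv2
from scipy.optimize import least_squares
from h import *
t=dict(np.load("top0.npz"));s=dict(np.load("scene0.npz"))
P=np.load("topP.npy");Q=np.load("scP.npy");zt=t["z_map"]>0
P[~zt]=np.nan;Q[s["z_map"]<=0]=np.nan
def rect(m): 
    m=cv2.morphologyEx(m.astype(np.uint8),cv2.MORPH_OPEN,np.ones((3,3)))>0
    return cv2.minAreaRect(P[m][:,:2].astype(np.float32))
def win(m,u0,u1,v0,v1):
    k=np.zeros_like(m);k[v0:v1,u0:u1]=m[v0:v1,u0:u1];return k
Z=P[...,2]
print("rack",rect(win(Z>.012,125,255,225,300)))
print("rack zmax",np.nanmax(Z[225:300,125:255]))
m=win(Z>.06,290,370,180,310);b=P[m];print("bottle n",len(b),"top",b[b[:,2].argmax()])
b2=b[(b[:,2]>.100)];print("shoulder+",b2.mean(0),b2.min(0),b2.max(0))
m=win(Z>.0495,290,370,180,250)&(Z<.06);print("pan circ",cv2.minEnclosingCircle(P[m][:,:2].astype(np.float32)))
# keys, by brightness
hsv=cv2.cvtColor(t["color"],cv2.COLOR_RGB2HSV)
w=win((hsv[...,2]>195)&(hsv[...,1]<60),295,365,265,295)
n,l,st,ce=cv2.connectedComponentsWithStats(w.astype(np.uint8))
for i in range(1,n): print("key",st[i],ce[i],ray(t,ce[i][0],ce[i][1],.057).round(4))
# beakers
def fitb(cl,u0,u1,v0,v1,c,x0,H):
    hsv=cv2.cvtColor(c["color"],cv2.COLOR_RGB2HSV)
    m=win((hsv[...,1]<45)&(hsv[...,2]>70),u0,u1,v0,v1)&(cl[...,2]>.045)
    pts=cl[m]
    def dist(p):
        yaw=p[2];a=np.array([-np.sin(p[3])*np.cos(yaw),-np.sin(p[3])*np.sin(yaw),np.cos(p[3])]);d=pts-np.array([p[0],p[1],.036])
        ax=d@a; return np.linalg.norm(d-np.outer(ax,a),axis=1)-.024,ax
    r=least_squares(lambda p:dist(p)[0],x0,loss="soft_l1",f_scale=.002)
    e,ax=dist(r.x);g=abs(e)<.003
    return r.x,len(pts),np.median(abs(e)),np.percentile(ax[g],[1,50,99,100])
for nm,x in [("tall",(.5,.17)),("short",(.52,.27))]:
    uv=proj(s,[[x[0],x[1],.07]])[0]
    print(nm,uv)
print("S tall",fitb(Q,440,485,225,285,s,[.53,.17,-.15,.52],.095))
print("S short",fitb(Q,500,545,255,300,s,[.54,.28,-.15,.52],.065))
print("T tall",fitb(P,193,228,246,286,t,[.53,.17,-.15,.52],.095))
print("T short",fitb(P,150,185,238,275,t,[.54,.28,-.15,.52],.065))
E
python3 fit.py
```

```text
rack ((0.503412127494812, 0.3098919987678528), (0.23132337629795074, 0.10075823962688446), 80.42985534667969)
rack zmax 0.1344467518395398
bottle n 337 top [ 0.57474371 -0.01195248  0.15954494]
shoulder+ [ 0.57391758 -0.01470459  0.12627736] [ 0.55451339 -0.03478139  0.10026853] [0.59638166 0.00689072 0.15954494]
pan circ ((0.5935783982276917, -0.011358645744621754), 0.09182219952344894)
key [348 273   5   4  15] [350.13333333 274.53333333] [ 0.4671 -0.0757  0.057 ]
key [304 276  10   9  75] [308.65333333 280.05333333] [0.4543 0.0234 0.057 ]
tall [419.10309115 253.23244163]
short [470.41369655 268.89442211]
S tall (array([ 0.5617312 ,  0.24574566, -0.20540117,  0.55102251]), 1207, np.float64(0.004864141359592754), array([0.02767339, 0.07147414, 0.1193591 , 0.11999699]))
S short (array([ 0.52904687,  0.36075708, -0.17652825,  0.51008667]), 955, np.float64(0.0009101192926966387), array([0.00201025, 0.0345845 , 0.06361094, 0.06458023]))
T tall (array([ 0.51165121,  0.25288145, -0.1588036 ,  0.5014517 ]), 597, np.float64(0.00159226091793754), array([0.00801089, 0.06039211, 0.09594188, 0.09931621]))
T short (array([ 0.52975191,  0.36120555, -0.15608273,  0.49144704]), 431, np.float64(0.0016821722757878604), array([0.00730672, 0.04203719, 0.06765896, 0.06909468]))
```

```bash
cat >> fit.py <<'E'
print('----')
print("S tall",fitb(Q,450,478,232,275,s,[.512,.253,-.16,.52],.095))
print("pan px",ray(t,323.1,228.4,.053))
def fitv(cl,c,u0,u1,v0,v1,z0,z1,x0,R,free=False):
    m=win((cl[...,2]>z0)&(cl[...,2]<z1),u0,u1,v0,v1);p=cl[m]
    r=least_squares(lambda q:np.hypot(p[:,0]-q[0],p[:,1]-q[1])-R,x0,loss="soft_l1",f_scale=.002);return r.x,len(p),np.median(abs(r.fun))
print("S bottle",fitv(Q,s,295,345,225,280,.07,.115,[.576,-.014],.022))
tip=Q[225:240,310:332];print("S nozzle",np.nanmax(tip[...,2]),tip[tip[...,2]>.14].mean(0))
print("S pan-ish",Q[270,340],Q[285,320])
a=P[win(Z>.135,290,370,180,310)];print("T nozzle",a.mean(0))
g=win((Z>.049)&(Z<.057),290,370,190,262);e=cv2.findContours(g.astype(np.uint8),0,1)[0];e=max(e,key=cv2.contourArea);hull=cv2.convexHull(e)
(u,v),rad=cv2.minEnclosingCircle(hull);print("pan circ px",u,v,rad,ray(t,u,v,.053))
E
python3 fit.py | sed -n '/----/,$p'
cat > plan.py <<'E'
import sys,numpy as np
from scipy.spatial.transform import Rotation as R
def cur():
    from plant import robot
    o=robot.get_obs();q=o["ee_rot"];return o,o["tcp_pos"],R.from_quat([q[1],q[2],q[3],q[0]])
def tool(tilt,yaw=0):  # tilt from vertical towards heading yaw; jaws horizontal
    z=np.array([np.sin(tilt)*np.cos(yaw),np.sin(tilt)*np.sin(yaw),-np.cos(tilt)]);y=np.array([-np.sin(yaw),np.cos(yaw),0])
    return R.from_matrix(np.stack([np.cross(y,z),y,z],1))
def tell(tp,tR,n=None,p=None,r=None):
    if p is None: o,p,r=cur()
    d=r.inv().apply(np.array(tp)-p)/.2; w=(r.inv()*tR).as_rotvec()/(np.pi/2)
    k=max(np.linalg.norm(d)/.3125,np.linalg.norm(w)/.119); print("total",d.round(3),w.round(3),"min rows",round(k,2))
    if n: print("per row",(d/n).round(4),(w/n).round(4))
E
python3 -c "
from plan import *
o,p,r=cur();print(r.as_matrix().round(3))
tell(p,tool(.7,.2))"
```

```text
----
S tall (array([ 0.51092359,  0.25219039, -0.17071758,  0.51676996]), 1002, np.float64(0.0008500711111490995), array([0.00957182, 0.05035562, 0.09264048, 0.09413406]))
pan px [ 0.57850964 -0.01158539  0.053     ]
S bottle (array([ 0.57619465, -0.01524024]), 419, np.float64(0.0005650168933553808))
S nozzle 0.15723071472218297 [ 0.57984317 -0.01411861  0.147586  ]
S pan-ish [0.57078179 0.0256552  0.0511452 ] [6.24783627e-01 1.16122269e-05 5.38985925e-02]
T nozzle [ 0.5754183  -0.01478918  0.14585898]
pan circ px 323.54022216796875 228.1149444580078 23.636598587036133 [ 0.57919499 -0.01264909  0.053     ]
[[-0.949  0.314 -0.001]
 [ 0.314  0.949 -0.002]
 [ 0.    -0.002 -1.   ]]
total [0. 0. 0.] [-0.117 -0.436 -0.317] min rows 4.63
```

```bash
python3 -c "
from plan import *
o,p,r=cur()
tell([.45,-.015,.25],r,14)"
```

```text
total [-2.159 -2.611 -0.117] [0. 0. 0.] min rows 10.85
per row [-0.1542 -0.1865 -0.0083] [0. 0. 0.]
```

Emit:
move_arm:
  series:
    - [[-0.154, -0.186, -0.008, 0, 0, 0, -1], [-0.154, -0.186, -0.008, 0, 0, 0, -1], [-0.154, -0.186, -0.008, 0, 0, 0, -1], [-0.154, -0.186, -0.008, 0, 0, 0, -1], [-0.154, -0.186, -0.008, 0, 0, 0, -1], [-0.154, -0.186, -0.008, 0, 0, 0, -1], [-0.154, -0.186, -0.008, 0, 0, 0, -1], [-0.154, -0.186, -0.008, 0, 0, 0, -1], [-0.154, -0.186, -0.008, 0, 0, 0, -1], [-0.154, -0.186, -0.008, 0, 0, 0, -1], [-0.154, -0.186, -0.008, 0, 0, 0, -1], [-0.154, -0.186, -0.008, 0, 0, 0, -1], [-0.154, -0.186, -0.008, 0, 0, 0, -1], [-0.154, -0.186, -0.008, 0, 0, 0, -1]]
  squeeze: 20

```text
t: 1.85
tcp_pos: [0.4534, -0.0319, 0.2456]
ee_rot: [-0.002, 0.156, 0.988, -0.003]
force: [0.7, 1.1, -0.9]
width: 0.999
```

```bash
python3 -c "
from plan import *
o,p,r=cur();print(o['t'],p,r.as_matrix().round(3),o['joints'].round(2))
tell([.50,-.015,.21],tool(.7,0),7)"
```

```text
1.85 [ 0.45340577 -0.03190588  0.24560376] [[-0.951  0.308 -0.005]
 [ 0.308  0.951 -0.004]
 [ 0.004 -0.006 -1.   ]] [-0.02  0.1   0.03  2.01  0.    1.04  1.27]
total [-0.196  0.153  0.176] [-0.073 -0.445 -0.19 ] min rows 4.11
per row [-0.028   0.0219  0.0252] [-0.0104 -0.0635 -0.0271]
```

Emit:
move_arm:
  series:
    - [[-0.028, 0.022, 0.025, -0.01, -0.0635, -0.027, -1], [-0.028, 0.022, 0.025, -0.01, -0.0635, -0.027, -1], [-0.028, 0.022, 0.025, -0.01, -0.0635, -0.027, -1], [-0.028, 0.022, 0.025, -0.01, -0.0635, -0.027, -1], [-0.028, 0.022, 0.025, -0.01, -0.0635, -0.027, -1], [-0.028, 0.022, 0.025, -0.01, -0.0635, -0.027, -1], [-0.028, 0.022, 0.025, -0.01, -0.0635, -0.027, -1], [0, 0, 0, 0, 0, 0, -1]]

```text
t: 2.85
tcp_pos: [0.5058, -0.0253, 0.2342]
ee_rot: [0.307, 0.024, 0.951, -0.012]
force: [-0.0, 1.2, 0.3]
width: 0.997
```

```bash
python3 -c "
from plan import *
o,p,r=cur();print(o['t'],p,r.as_matrix().round(3),o['joints'].round(2))
tell([.504,-.015,.190],tool(.7,0),2)
tell([.588,-.015,.0905],tool(.7,0),5)"
```

```text
2.85 [ 0.50582256 -0.02528389  0.23423755] [[-0.811  0.054  0.583]
 [ 0.039  0.999 -0.038]
 [-0.584 -0.008 -0.812]] [-0.   -0.1  -0.05  2.42  0.3   0.21  1.19]
total [0.139 0.053 0.172] [-0.025 -0.049 -0.024] min rows 0.73
per row [0.0693 0.0263 0.0861] [-0.0125 -0.0243 -0.012 ]
total [0.089 0.079 0.821] [-0.025 -0.049 -0.024] min rows 2.65
per row [0.0177 0.0158 0.1642] [-0.005  -0.0097 -0.0048]
```

```bash
python3 -c "
from plan import *
tell([.53,-.015,.172],tool(.60,0),3)
tell([.587,-.015,.0915],tool(.60,0),5,np.array([.53,-.015,.172]),tool(.60,0))"
```

```text
total [0.086 0.06  0.321] [-0.024  0.015 -0.025] min rows 1.08
per row [0.0286 0.0201 0.107 ] [-0.0079  0.005  -0.0084]
total [-0.008  0.     0.493] [0. 0. 0.] min rows 1.58
per row [-0.0016  0.      0.0986] [0. 0. 0.]
```

Emit:
move_arm:
  series:
    - [[0.029, 0.02, 0.107, -0.008, 0.005, -0.0085, -1], [0.029, 0.02, 0.107, -0.008, 0.005, -0.0085, -1], [0.029, 0.02, 0.107, -0.008, 0.005, -0.0085, -1], [0, 0, 0, 0, 0, 0, -1]]

```text
t: 3.35
tcp_pos: [0.5184, -0.0203, 0.2207]
ee_rot: [0.302, 0.016, 0.953, -0.004]
force: [-0.1, 0.6, 0.7]
width: 0.998
```

```bash
python3 -c "
from plan import *
o,p,r=cur();print(o['t'],p,r.as_matrix().round(3),o['joints'].round(2))
tell([.587,-.015,.0915],tool(.60,0),4)
from plant import robot
import cv2
cv2.imwrite('pics/w1.png',robot.camera('wrist')['color'][:,:,::-1])
cv2.imwrite('pics/s1.png',robot.camera('scene')['color'][150:350,200:480,::-1].repeat(2,0).repeat(2,1))"
```

```text
3.35 [ 0.51842202 -0.02034714  0.22074721] [[-0.817  0.034  0.575]
 [ 0.029  0.999 -0.018]
 [-0.575  0.002 -0.818]] [-0.69 -0.08  0.63  2.42  0.49  0.2   1.04]
total [0.092 0.037 0.725] [-0.011  0.008 -0.018] min rows 2.34
per row [0.0231 0.0092 0.1813] [-0.0028  0.0021 -0.0046]
```

View pics/w1.png

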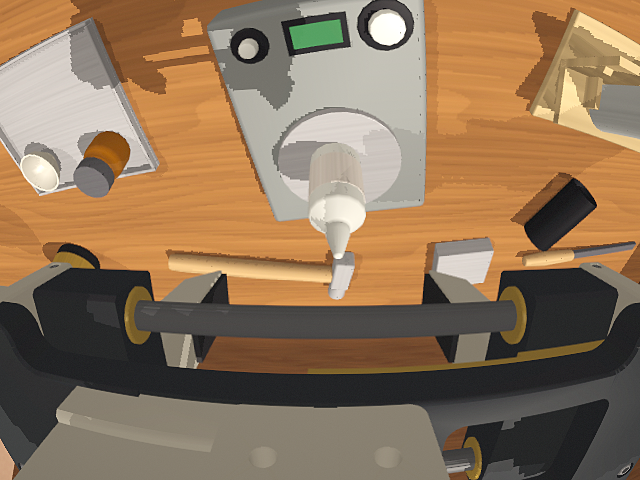

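View pics/s1.png

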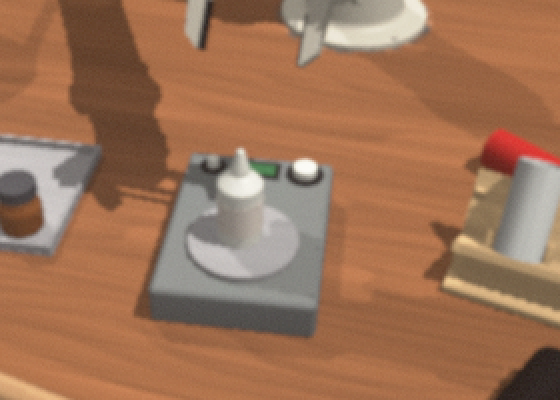

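```bash
python3 - <<'E'
import numpy as np, itertools
from scipy.optimize import least_squares
from scipy.spatial.transform import Rotation as R
D=[([-0.98776568,0.50183395,-0.42674633,1.55143542,0.22080635,1.13826486,-0.21030128],[.20421853,.61636909,.22568915],[-.0001727,.1592276,.9872414,-.000929]),
([-0.02,0.1,0.03,2.01,0,1.04,1.27],[.4534,-.0319,.2456],[-.002,.156,.988,-.003]),
([0,-.1,-.05,2.42,.3,.21,1.19],[.5058,-.0253,.2342],[.307,.024,.951,-.012]),
([-.69,-.08,.63,2.42,.49,.2,1.04],[.5184,-.0203,.2207],[.302,.016,.953,-.004])]
best=None
def fk(q,p,s):
    H,L1,L2,L3,o1,o4,o4b,o6,psi,j10=p
    z=lambda a:R.from_euler('z',a);y=lambda a:R.from_euler('y',a)
    A=z(s[0]*q[0]+j10); pos=np.array([0,0,H])
    A=A*y(q[1]); pos=pos+A.apply([0,0,L1])
    A=A*z(s[1]*q[2]); pos=pos+A.apply([o4,0,0]); A=A*y(q[3]); pos=pos+A.apply([o4b,0,L2])
    A=A*z(s[2]*q[4])*y(q[5]); pos=pos+A.apply([o6,0,0]); A=A*z(s[3]*q[6]+psi); pos=pos+A.apply([0,0,L3]); return pos,A
for s in itertools.product([1,-1],repeat=4):
  for j0 in (0,1.57,-1.57):
    def f(p):
        e=[]
        for q,pp,qq in D:
            a,A=fk(q,p,s);r=R.from_quat([qq[1],qq[2],qq[3],qq[0]])
            e+=list((a-pp)*3)+list((A.inv()*r).as_rotvec())
        return np.array(e)
    r=least_squares(f,[.33,.35,.35,.25,0,0,0,0,0,j0])
    if best is None or r.cost<best[0]: best=(r.cost,s,r.x.round(4),f(r.x).round(3))
print(best)
E
```

```text
(np.float64(0.0012539572831600774), (-1, -1, -1, -1), array([ 3.59700e-01,  4.94000e-01,  4.68400e-01,  3.61200e-01,
       -3.21304e+01,  1.58000e-02,  2.40000e-03,  8.50000e-03,
        1.53070e+00, -4.42000e-02]), array([ 0.   ,  0.   , -0.001,  0.   , -0.   , -0.004,  0.   ,  0.021,
        0.001,  0.002, -0.004, -0.002,  0.015,  0.008,  0.   , -0.025,
       -0.002, -0.001, -0.015, -0.006, -0.001, -0.028, -0.005,  0.007]))
```

```bash
cat > reach.py <<'E'
import numpy as np
H,L1,L2,L3=.36,.494,.468,.361
def jj(r,z,t):
    wr,wz=r-L3*np.sin(t),z+L3*np.cos(t)-H;d=np.hypot(wr,wz)
    j4=np.pi-np.arccos((L1**2+L2**2-d*d)/(2*L1*L2)) if d<L1+L2 else np.nan
    j2=np.arctan2(wr,wz)-np.arctan2(L2*np.sin(j4),L1+L2*np.cos(j4))
    return j2,j4,np.pi-t-j2-j4
if __name__=="__main__":
  for nm,r,z in [("bottle",.58,.09),("bottle pre",.55,.2),("tray",.585,.045),("tray pre",.58,.16),("beaker",.555,.09),("beaker pre",.53,.2),("pan place",.58,.11),("tare",.455,.057)]:
    for t in (-.5,-.26,0,.15,.26,.4,.52,.6): print(nm,t,np.round(jj(r,z,t),2), "OK" if (lambda j:-.31<j[0]<2.03 and .2<j[1]<2.42 and .19<j[2]<2.02)(jj(r,z,t)) else "x")
E
python3 reach.py
```

```text
bottle -0.5 [0.86 1.34 1.44] OK
bottle -0.26 [0.69 1.58 1.13] OK
bottle 0 [0.54 1.83 0.78] OK
bottle 0.15 [0.46 1.97 0.56] OK
bottle 0.26 [0.42 2.07 0.39] OK
bottle 0.4 [0.39 2.18 0.17] x
bottle 0.52 [ 0.38  2.28 -0.04] x
bottle 0.6 [ 0.39  2.34 -0.19] x
bottle pre -0.5 [0.69 1.39 1.57] OK
bottle pre -0.26 [0.51 1.6  1.29] OK
bottle pre 0 [0.34 1.83 0.97] OK
bottle pre 0.15 [0.25 1.97 0.77] OK
bottle pre 0.26 [0.19 2.06 0.63] OK
bottle pre 0.4 [0.13 2.18 0.43] OK
bottle pre 0.52 [0.1  2.28 0.24] OK
bottle pre 0.6 [0.08 2.35 0.11] x
tray -0.5 [0.93 1.33 1.39] OK
tray -0.26 [0.76 1.58 1.07] OK
tray 0 [0.61 1.83 0.7 ] OK
tray 0.15 [0.55 1.97 0.47] OK
tray 0.26 [0.51 2.07 0.3 ] OK
tray 0.4 [0.49 2.18 0.07] x
tray 0.52 [ 0.5   2.27 -0.15] x
tray 0.6 [ 0.51  2.33 -0.3 ] x
tray pre -0.5 [0.78 1.31 1.55] OK
tray pre -0.26 [0.61 1.55 1.25] OK
tray pre 0 [0.44 1.79 0.91] OK
tray pre 0.15 [0.36 1.93 0.71] OK
tray pre 0.26 [0.3  2.03 0.55] OK
tray pre 0.4 [0.25 2.15 0.34] OK
tray pre 0.52 [0.23 2.25 0.15] x
tray pre 0.6 [0.22 2.31 0.01] x
beaker -0.5 [0.82 1.42 1.4 ] OK
beaker -0.26 [0.65 1.65 1
[... 298 characters left out ...]
6] OK
beaker pre 0.15 [0.21 2.01 0.76] OK
beaker pre 0.26 [0.16 2.11 0.62] OK
beaker pre 0.4 [0.1  2.23 0.42] OK
beaker pre 0.52 [0.06 2.33 0.24] OK
beaker pre 0.6 [0.04 2.39 0.11] x
pan place -0.5 [0.84 1.33 1.47] OK
pan place -0.26 [0.67 1.57 1.16] OK
pan place 0 [0.51 1.82 0.81] OK
pan place 0.15 [0.43 1.96 0.6 ] OK
pan place 0.26 [0.39 2.06 0.44] OK
pan place 0.4 [0.35 2.18 0.22] OK
pan place 0.52 [0.34 2.27 0.01] x
pan place 0.6 [ 0.34  2.33 -0.13] x
tare -0.5 [0.72 1.72 1.2 ] OK
tare -0.26 [0.56 1.93 0.91] OK
tare 0 [0.42 2.15 0.57] OK
tare 0.15 [0.36 2.27 0.36] OK
tare 0.26 [0.33 2.36 0.19] x
tare 0.4 [ 0.32  2.47 -0.05] x
tare 0.52 [ 0.34  2.56 -0.28] x
tare 0.6 [ 0.38  2.62 -0.46] x
```

```bash
python3 -c "
from plan import *
tell([.553,-.015,.20],tool(.26,0),5)"
```

```text
total [-0.081  0.036  0.185] [-0.008  0.225 -0.021] min rows 1.9
per row [-0.0161  0.0073  0.037 ] [-0.0017  0.045  -0.0042]
```

Emit:
move_arm:
  series:
    - [[-0.016, 0.007, 0.037, -0.002, 0.045, -0.004, -1], [-0.016, 0.007, 0.037, -0.002, 0.045, -0.004, -1], [-0.016, 0.007, 0.037, -0.002, 0.045, -0.004, -1], [-0.016, 0.007, 0.037, -0.002, 0.045, -0.004, -1], [-0.016, 0.007, 0.037, -0.002, 0.045, -0.004, -1], [0, 0, 0, 0, 0, 0, -1]]

```text
t: 4.2
tcp_pos: [0.5477, -0.0138, 0.1915]
ee_rot: [0.122, 0.001, 0.992, 0.008]
force: [0.4, -0.1, 0.0]
width: 1.001
```

```bash
python3 -c "
from plan import *
o,p,r=cur();print(o['t'],p,r.as_matrix().round(3),o['joints'].round(2))
tell([.553,-.015,.20],tool(.26,0),2)
tell([.581,-.015,.0937],tool(.26,0),5)
tell([.567,-.015,.145],tool(.26,0),3)"
```

```text
4.2 [ 0.54774717 -0.01382287  0.19147331] [[-0.97   0.     0.243]
 [ 0.004  1.     0.015]
 [-0.243  0.016 -0.97 ]] [-0.74  0.25  0.83  2.09 -0.35  0.66  1.87]
total [-0.036 -0.005 -0.035] [ 0.01  -0.01  -0.003] min rows 0.16
per row [-0.0179 -0.0026 -0.0175] [ 0.0048 -0.0048 -0.0013]
total [-0.043 -0.014  0.514] [ 0.01  -0.01  -0.003] min rows 1.65
per row [-0.0086 -0.0027  0.1029] [ 0.0019 -0.0019 -0.0005]
total [-0.037 -0.01   0.249] [ 0.01  -0.01  -0.003] min rows 0.81
per row [-0.0124 -0.0032  0.0829] [ 0.0032 -0.0032 -0.0009]
```

Emit:
move_arm:
  series:
    - [[-0.018, -0.004, 0.083, 0.004, -0.003, -0.001, -1], [-0.01, -0.003, 0.083, 0.003, -0.003, -0.001, -1], [-0.009, -0.003, 0.083, 0.003, -0.003, -0.001, -1], [0, 0, 0, 0, 0, 0, -1]]

```text
t: 4.7
tcp_pos: [0.564, -0.0176, 0.1417]
ee_rot: [0.129, 0.004, 0.992, 0.003]
force: [0.1, -0.1, -0.4]
width: 1.0
```

```bash
python3 -c "
from plan import *
o,p,r=cur();print(o['t'],p,r.as_matrix().round(3)[:,2],o['force'])
tell([.581,-.015,.0937],tool(.26,0),4)
from plant import robot
import cv2
cv2.imwrite('pics/w2.png',robot.camera('wrist')['color'][:,:,::-1])
cv2.imwrite('pics/s2.png',robot.camera('scene')['color'][150:350,200:480,::-1].repeat(2,0).repeat(2,1))"
```

```text
4.7 [ 0.56396599 -0.01757768  0.14167349] [ 0.256  0.004 -0.967] [ 0.10624168 -0.11377055 -0.35927516]
total [-0.021  0.012  0.254] [ 0.003 -0.001 -0.005] min rows 0.82
per row [-0.0052  0.003   0.0634] [ 0.0006 -0.0002 -0.0013]
```

View pics/w2.png

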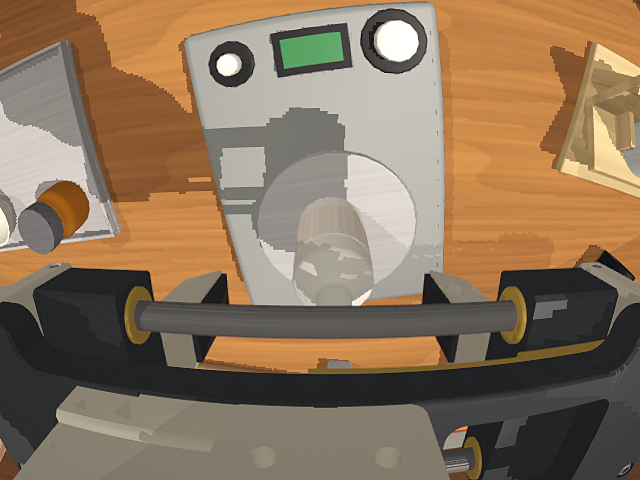

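View pics/s2.png

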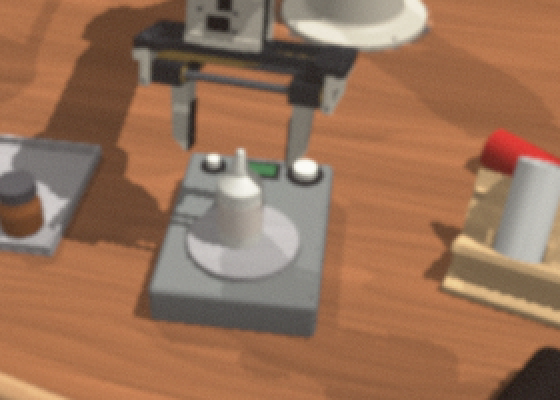

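The wrist view shows the bottle at (333,250), centred between fingers whose inner edges are at about columns 218 and 430. I'll go down and grip.

Emit:
move_arm:
  series:
    - [[-0.005, 0.003, 0.064, 0, 0, -0.001, -1], [-0.005, 0.003, 0.064, 0, 0, -0.001, -1], [-0.005, 0.003, 0.064, 0, 0, -0.001, -1], [-0.004, 0.003, 0.062, 0, 0, -0.001, -1], [0, 0, 0, 0, 0, 0, -1]]

```text
t: 5.42
tcp_pos: [0.5832, -0.0143, 0.0925]
ee_rot: [0.131, 0.0, 0.991, 0.003]
force: [-0.1, -0.5, -0.1]
width: 1.002
```

```bash
python3 -c "
from plan import *
o,p,r=cur();print(o['t'],p,r.as_matrix().round(3)[:,2],o['force'],o['ft_torque'])
tell([.581,-.015,.0937],tool(.26,0),1)
from plant import robot
import cv2
cv2.imwrite('pics/s3.png',robot.camera('scene')['color'][150:350,200:480,::-1].repeat(2,0).repeat(2,1))"
```

```text
5.425 [ 0.58317661 -0.01425085  0.09248596] [ 0.259  0.006 -0.966] [-0.1360697  -0.49563872 -0.12737885] [ 0.00834853  0.32977679 -0.02284917]
total [ 0.009 -0.004 -0.009] [ 0.004  0.002 -0.001] min rows 0.04
per row [ 0.0089 -0.0037 -0.0087] [ 0.0037  0.0015 -0.0009]
```

View pics/s3.png

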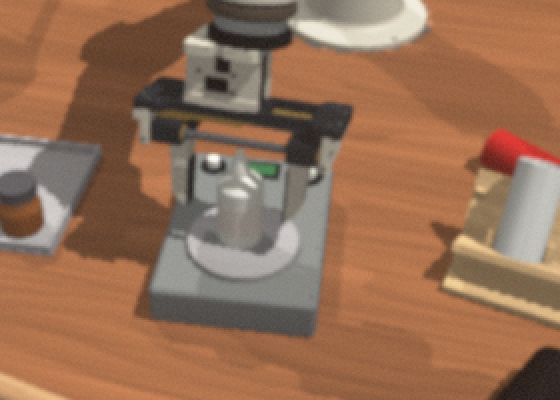

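Emit:
move_arm:
  series:
    - [[0.008, -0.003, -0.006, 0, 0, 0, -1], [0, 0, 0, 0, 0, 0, 1], [0, 0, 0, 0, 0, 0, 1], [0, 0, 0, 0, 0, 0, 1], [0, 0, 0, 0, 0, 0, 1], [0, 0, 0, 0, 0, 0, 1], [0, 0, 0, 0, 0, 0, 1], [0, 0, 0, 0, 0, 0, 1]]
  squeeze: 20

```text
t: 6.48
tcp_pos: [0.5821, -0.0148, 0.0952]
ee_rot: [0.132, 0.0, 0.991, 0.003]
force: [0.7, -0.1, -0.3]
width: 0.476
```

```bash
python3 -c "
from plan import *
o,p,r=cur();print(o['t'],p,r.as_matrix().round(3)[:,2],o['force'],o['width']*92)
tell([.581,-.015,.17],r,4)"
```

```text
6.475 [ 0.58210342 -0.01483383  0.09521183] [ 0.262  0.006 -0.965] [ 0.71798178 -0.12346328 -0.32607018] 43.80707282921909
total [-0.093  0.002 -0.362] [0. 0. 0.] min rows 1.2
per row [-0.0232  0.0004 -0.0906] [0. 0. 0.]
```

Emit:
move_arm:
  series:
    - [[-0.018, 0, -0.068, 0, 0, 0, 1], [-0.018, 0, -0.068, 0, 0, 0, 1], [-0.018, 0, -0.068, 0, 0, 0, 1], [-0.018, 0, -0.068, 0, 0, 0, 1], [0, 0, 0, 0, 0, 0, 1]]

```text
t: 7.1
tcp_pos: [0.5817, -0.0155, 0.156]
ee_rot: [0.132, 0.001, 0.991, 0.003]
force: [-0.6, -0.5, -1.9]
width: 0.473
```

```bash
python3 -c "
from plan import *
o,p,r=cur();print(o['t'],p,r.as_matrix().round(3)[:,2],o['force'],o['width']*92)
h=-.3
tell([.480+.0052*np.cos(h),-.322+.0052*np.sin(h),.155],tool(.26,h),10)"
python3 -c "
from h import *;t=dict(np.load('top0.npz'));print(ray(t,427,231,.06),ray(t,468,229,.025))"
```

```text
7.1 [ 0.58166415 -0.01552514  0.15603475] [ 0.263  0.006 -0.965] [-0.57876828 -0.46965342 -1.92078429] 43.52170133324817
total [ 0.465 -1.54  -0.132] [0.054 0.003 0.183] min rows 5.17
per row [ 0.0465 -0.154  -0.0132] [0.0054 0.0003 0.0183]
[ 0.57027954 -0.26015698  0.06      ] [ 0.57827162 -0.36643994  0.025     ]
```

```bash
cat >> plan.py <<'E'
def tell(tp,tR,n=None,p=None,r=None):
    if p is None: o,p,r=cur()
    d=r.inv().apply(np.array(tp)-p)/.2; rv=(r.inv()*tR).as_rotvec(); w=rv/(np.pi/2)
    print("total",d.round(3),w.round(3),"min rows",round(max(np.linalg.norm(d)/.3125,np.linalg.norm(w)/.119),2))
    if n:
        S=sum(R.from_rotvec(rv*k/n).as_matrix() for k in range(n)); print(n,"rows of",np.linalg.solve(S,d).round(4),(w/n).round(4))
E
python3 -c "
from plan import *
h=-.3
tell([.480+.0052*np.cos(h),-.322+.0052*np.sin(h),.155],tool(.26,h),10)"
```

```text
total [ 0.465 -1.54  -0.132] [0.054 0.003 0.183] min rows 5.17
10 rows of [ 0.0263 -0.1597 -0.0072] [0.0054 0.0003 0.0183]
```

Emit:
move_arm:
  series:
    - [[0.0263, -0.16, -0.0072, 0.0054, 0, 0.0183, 1], [0.0263, -0.16, -0.0072, 0.0054, 0, 0.0183, 1], [0.0263, -0.16, -0.0072, 0.0054, 0, 0.0183, 1], [0.0263, -0.16, -0.0072, 0.0054, 0, 0.0183, 1], [0.0263, -0.16, -0.0072, 0.0054, 0, 0.0183, 1], [0.0263, -0.16, -0.0072, 0.0054, 0, 0.0183, 1], [0.0263, -0.16, -0.0072, 0.0054, 0, 0.0183, 1], [0.0263, -0.16, -0.0072, 0.0054, 0, 0.0183, 1], [0.0263, -0.16, -0.0072, 0.0054, 0, 0.0183, 1], [0.0263, -0.16, -0.0072, 0.0054, 0, 0.0183, 1], [0, 0, 0, 0, 0, 0, 1]]

```text
t: 8.48
tcp_pos: [0.4802, -0.3301, 0.1526]
ee_rot: [0.129, 0.15, 0.98, -0.02]
force: [0.2, 0.0, -2.7]
width: 0.474
```

```bash
python3 -c "
from plan import *
from plant import robot
o,p,r=cur();print(o['t'],p,r.as_matrix().round(3)[:,2],o['force'],o['width']*92)
h=-.3
tell([.480+.0052*np.cos(h),-.322+.0052*np.sin(h),.080],tool(.262,h),5)
import cv2
cv2.imwrite('pics/s4.png',robot.camera('scene')['color'][100:350,100:400,::-1].repeat(2,0).repeat(2,1))"
```

```text
8.475 [ 0.4802493  -0.33012333  0.15257978] [ 0.246 -0.077 -0.966] [ 0.24048226  0.04466842 -2.70561898] 43.586564979402254
total [0.081 0.039 0.354] [-0.001 -0.001 -0.002] min rows 1.17
5 rows of [0.0163 0.0077 0.0708] [-0.0001 -0.0001 -0.0005]
```

View pics/s4.png

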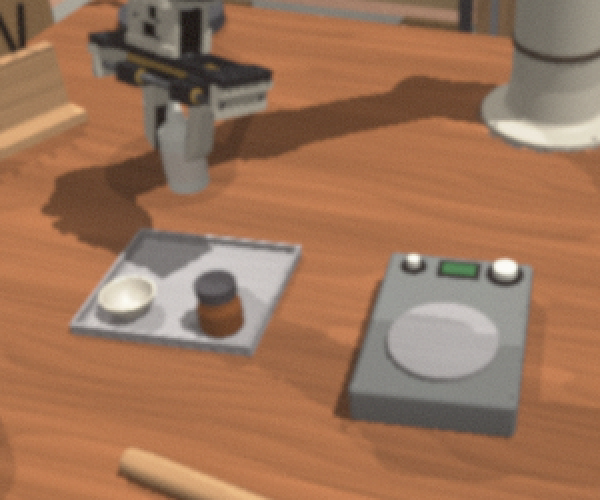

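The bottle hangs upright above the clear half of the tray. I'll lower it.

Emit:
move_arm:
  series:
    - [[0.016, 0.008, 0.071, 0, 0, 0, 1], [0.016, 0.008, 0.071, 0, 0, 0, 1], [0.016, 0.008, 0.071, 0, 0, 0, 1], [0.016, 0.008, 0.071, 0, 0, 0, 1], [0.016, 0.008, 0.071, 0, 0, 0, 1], [0, 0, 0, 0, 0, 0, 1]]

```text
t: 9.28
tcp_pos: [0.4878, -0.3117, 0.0704]
ee_rot: [0.125, 0.144, 0.982, -0.015]
force: [-0.2, -0.7, -1.6]
width: 0.47
```

```bash
python3 -c "
from plan import *
o,p,r=cur();print(o['t'],p,r.as_matrix().round(3)[:,2],o['force'],o['width']*92)
h=-.3
tell([p[0],p[1],.050],tool(.262,h),5)"
```

```text
9.275 [ 0.48780406 -0.31168209  0.07043869] [ 0.242 -0.066 -0.968] [-0.18683582 -0.66040074 -1.59633658] 43.2403140068396
total [ 0.026 -0.001  0.099] [ 0.005 -0.006  0.005] min rows 0.33
5 rows of [ 0.0052 -0.0001  0.0198] [ 0.001  -0.0011  0.0011]
```

Emit:
move_arm:
  series:
    - [[0.005, 0, 0.02, 0.001, -0.001, 0.001, 1], [0.005, 0, 0.02, 0.001, -0.001, 0.001, 1], [0.005, 0, 0.02, 0.001, -0.001, 0.001, 1], [0.005, 0, 0.02, 0.001, -0.001, 0.001, 1], [0, 0, 0, 0, 0, 0, 1]]

```text
t: 9.9
tcp_pos: [0.4888, -0.3114, 0.0534]
ee_rot: [0.129, 0.147, 0.981, -0.019]
force: [-0.1, 0.6, -1.2]
width: 0.476
```

```bash
python3 -c "
from plan import *
o,p,r=cur();print(o['t'],p,r.as_matrix().round(3)[:,2],o['force'],o['width']*92)
h=-.3
tell([p[0],p[1],.045],tool(.262,h),5)"
```

```text
9.9 [ 0.48881916 -0.31143708  0.05336747] [ 0.247 -0.075 -0.966] [-0.13439181  0.59647676 -1.1877283 ] 43.77873818314412
total [ 0.011 -0.     0.04 ] [ 0.001 -0.001  0.002] min rows 0.13
5 rows of [ 0.0022 -0.      0.0081] [ 0.0002 -0.0001  0.0004]
```

Emit:
move_arm:
  series:
    - [[0.003, 0, 0.012, 0, 0, 0, 1], [0.003, 0, 0.012, 0, 0, 0, 1], [0.002, 0, 0.008, 0, 0, 0, 1], [0, 0, 0, 0, 0, 0, 1]]

```text
t: 10.4
tcp_pos: [0.4891, -0.3118, 0.0467]
ee_rot: [0.129, 0.147, 0.981, -0.019]
force: [0.6, -0.3, -0.9]
width: 0.473
```

```bash
python3 -c "
from plan import *
o,p,r=cur();print(o['t'],p,r.as_matrix().round(3)[:,2],o['force'],o['width']*92)"
```

```text
10.4 [ 0.48914814 -0.31183866  0.04667444] [ 0.248 -0.075 -0.966] [ 0.55113    -0.30054145 -0.8826209 ] 43.54887942195728
```

Emit:
move_arm:
  series:
    - [[0.002, 0, 0.008, 0, 0, 0, 1], [0.002, 0, 0.006, 0, 0, 0, 1], [0, 0, 0, 0, 0, 0, 1]]

```text
t: 10.78
tcp_pos: [0.4905, -0.3124, 0.0465]
ee_rot: [0.131, 0.147, 0.98, -0.019]
force: [-1.0, -0.1, -1.7]
width: 0.476
```

```bash
python3 -c "
from plan import *
from plant import robot
o,p,r=cur();print(o['t'],p,r.as_matrix().round(3)[:,2],o['force'],o['width']*92)
import cv2
cv2.imwrite('pics/s5.png',cv2.resize(robot.camera('scene')['color'][200:300,120:270,::-1],None,fx=5,fy=5))"
```

```text
10.775 [ 0.49047402 -0.31240227  0.04650819] [ 0.252 -0.075 -0.965] [-0.95367633 -0.13401609 -1.65530378] 43.74836445091761
```

View pics/s5.png

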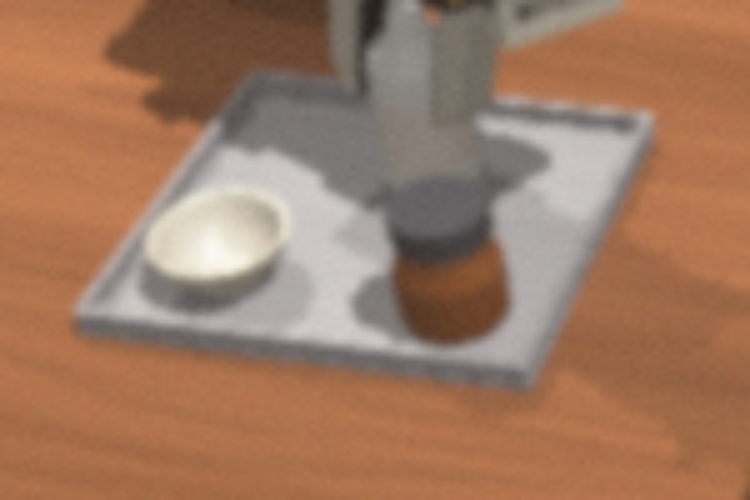

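Emit:
move_arm:
  series:
    - [[0.002, 0, 0.015, 0, 0, 0, 1], [0, 0, 0, 0, 0, 0, 1]]

```text
t: 11.08
tcp_pos: [0.4927, -0.3132, 0.0457]
ee_rot: [0.133, 0.147, 0.98, -0.019]
force: [-0.0, 0.8, -1.5]
width: 0.477
```

Emit:
move_arm:
  series:
    - [[0.002, 0, 0.015, 0, 0, 0, 1], [0, 0, 0, 0, 0, 0, 1]]

```text
t: 11.32
tcp_pos: [0.4947, -0.3139, 0.0447]
ee_rot: [0.135, 0.147, 0.98, -0.019]
force: [-0.1, -0.3, -2.4]
width: 0.472
```

```bash
python3 -c "
from plan import *
o,p,r=cur();print(o['t'],p,r.as_matrix().round(3)[:,2],o['force'],o['width']*92,o['joints'].round(3),o['dq'].round(3),o['ft_torque'])"
```

```text
11.325 [ 0.49469881 -0.31389194  0.04474188] [ 0.259 -0.076 -0.963] [-0.0561491  -0.27965624 -2.43672064] 43.46730212296487 [ 0.221  0.527  0.418  2.095 -0.793  0.397  2.548] [-0.003 -0.004  0.002 -0.001 -0.     0.003 -0.   ] [ 0.09682862  0.38441406 -0.00438389]
```

```bash
python3 -c "
from plan import *
o,p,r=cur()
print(r.inv().apply([0,0,-.0515])/(np.pi/2)*2)
tell([p[0]-.003,p[1]+.001,p[2]],R.from_rotvec([0,0,-.1])*r,3)"
```

```text
[ 0.01772674 -0.00019633  0.06312994]
total [ 0.015  0.    -0.004] [ 0.017 -0.     0.061] min rows 0.53
3 rows of [ 0.0051 -0.     -0.0014] [ 0.0057 -0.0001  0.0204]
```

Emit:
move_arm:
  series:
    - [[0.005, 0, -0.001, 0.006, 0, 0.02, 1], [0.005, 0, -0.001, 0.006, 0, 0.02, 1], [0.005, 0, -0.001, 0.006, 0, 0.02, 1], [0, 0, 0, 0, 0, 0, 1]]

```text
t: 11.82
tcp_pos: [0.4929, -0.3134, 0.0445]
ee_rot: [0.134, 0.198, 0.971, -0.028]
force: [-0.3, 0.9, 3.3]
width: 0.472
```

```bash
python3 -c "
from plan import *
o,p,r=cur();print(o['t'],p,r.as_matrix().round(3)[:,2],o['force'],o['width']*92,o['joints'].round(3),o['ft_torque'])
print(np.arccos(-r.as_matrix()[2,2]))
tell([p[0],p[1],p[2]-.003],tool(.262,np.arctan2(*r.as_matrix()[[1,0],2])),1)"
```

```text
11.825 [ 0.49294629 -0.31343121  0.04445799] [ 0.25  -0.107 -0.962] [-0.31056313  0.91290275  3.27837973] 43.427066533489594 [ 0.156  0.532  0.471  2.109 -0.804  0.377  2.435] [-0.0061887   0.32721588  0.00601597]
0.2754070396535362
total [0.004 0.    0.014] [-0.     0.009  0.   ] min rows 0.07
1 rows of [0.0041 0.     0.0144] [-0.      0.0085  0.0003]
```

Emit:
move_arm:
  series:
    - [[0, 0, 0.003, 0, 0.006, 0, 1], [0, 0, 0, 0, 0, 0, 1], [0, 0, 0, 0, 0, 0, 0.2], [0, 0, 0, 0, 0, 0, -0.3], [0, 0, 0, 0, 0, 0, -1], [0, 0, 0, 0, 0, 0, -1], [0, 0, 0, 0, 0, 0, -1]]

```text
t: 12.7
tcp_pos: [0.4925, -0.3131, 0.0436]
ee_rot: [0.129, 0.198, 0.971, -0.026]
force: [-0.7, 0.5, 0.5]
width: 0.859
```

```bash
python3 -c "
from plan import *
from plant import robot
o,p,r=cur();print(o['t'],p,r.as_matrix().round(3)[:,2],o['force'],o['width']*92,o['joints'].round(2))
import cv2
cv2.imwrite('pics/s6.png',cv2.resize(robot.camera('scene')['color'][180:300,120:280,::-1],None,fx=5,fy=5))"
```

```text
12.7 [ 0.49253212 -0.31311561  0.0435728 ] [ 0.24  -0.102 -0.965] [-0.69905081  0.47431336  0.49261661] 79.06729657237437 [ 0.15  0.54  0.48  2.1  -0.79  0.39  2.42]
```

View pics/s6.png

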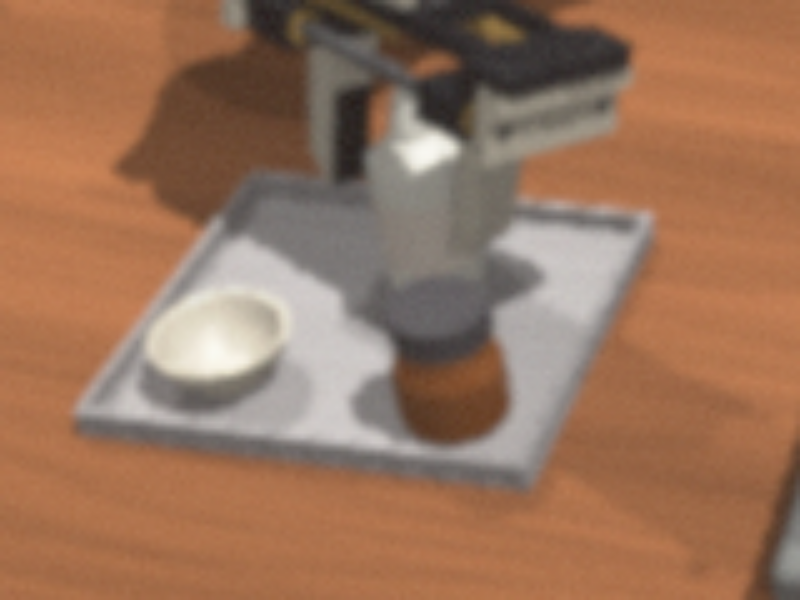

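The bottle stands upright on the tray and the fingers are clear of it. I'll back off along the tool axis.

Emit:
move_arm:
  series:
    - [[0, 0, -0.05, 0, 0, 0, -1], [0, 0, -0.12, 0, 0, 0, -1], [0, 0, -0.15, 0, 0, 0, -1], [0, 0, -0.15, 0, 0, 0, -1], [0, 0, -0.15, 0, 0, 0, -1], [0, 0, -0.15, 0, 0, 0, -1], [0, 0, 0, 0, 0, 0, -1]]

```text
t: 13.62
tcp_pos: [0.4531, -0.2971, 0.199]
ee_rot: [0.129, 0.2, 0.971, -0.025]
force: [0.0, -0.2, -0.3]
width: 0.994
```

```bash
python3 -c "
from plan import *
from plant import robot
o,p,r=cur();print(o['t'],p,r.as_matrix().round(3)[:,2],o['force'],o['width']*92,o['joints'].round(2))
# beaker grasp: foot, axis
f=np.array([.511,.2525,.036]);yw=-.167
a=np.array([-.5*np.cos(yw),-.5*np.sin(yw),.866])
g=f+.072*a
h=yw;Rt=tool(.26,h);z=Rt.as_matrix()[:,2]
T=g+.019*z; print('grasp',g.round(4),'tcp',T.round(4),'pre',(T-.12*z).round(4), z.round(3))
pre=T-.12*z+[0,0,.02]
tell(pre,Rt,16)
import cv2
cv2.imwrite('pics/t6.png',robot.camera('top')['color'][:,:,::-1])"
```

```text
13.625 [ 0.4530661  -0.29708746  0.19898327] [ 0.241 -0.1   -0.965] [ 0.01691041 -0.16492065 -0.28845058] 91.41470696082595 [-0.2   0.22  0.86  2.11 -0.37  0.66  2.05]
grasp [0.4755 0.2585 0.0984] tcp [0.4803 0.2577 0.08  ] pre [0.4499 0.2628 0.196 ] [ 0.254 -0.043 -0.966]
total [ 1.059  2.567 -0.366] [-0.037  0.003 -0.147] min rows 8.96
16 rows of [ 0.0486  0.1676 -0.0183] [-0.0023  0.0002 -0.0092]
```

View pics/t6.png

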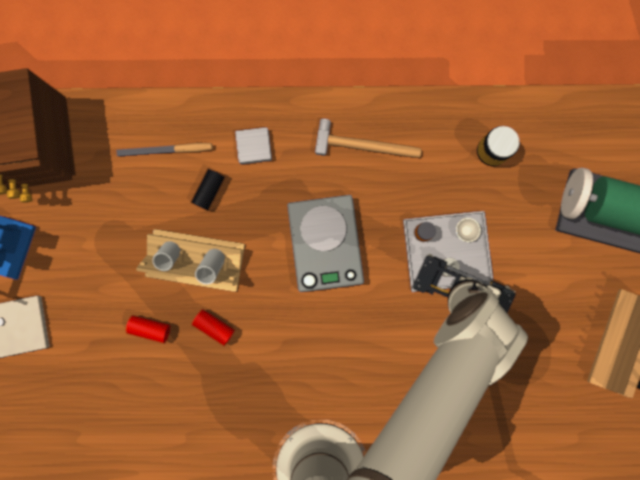

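The pan is now empty at (323,228) and both beakers are still in place. Now over to the rack.

Emit:
move_arm:
  series:
    - [[0.0486, 0.168, -0.0183, -0.0023, 0, -0.0092, -1], [0.0486, 0.168, -0.0183, -0.0023, 0, -0.0092, -1], [0.0486, 0.168, -0.0183, -0.0023, 0, -0.0092, -1], [0.0486, 0.168, -0.0183, -0.0023, 0, -0.0092, -1], [0.0486, 0.168, -0.0183, -0.0023, 0, -0.0092, -1], [0.0486, 0.168, -0.0183, -0.0023, 0, -0.0092, -1], [0.0486, 0.168, -0.0183, -0.0023, 0, -0.0092, -1], [0.0486, 0.168, -0.0183, -0.0023, 0, -0.0092, -1], [0.0486, 0.168, -0.0183, -0.0023, 0, -0.0092, -1], [0.0486, 0.168, -0.0183, -0.0023, 0, -0.0092, -1], [0.0486, 0.168, -0.0183, -0.0023, 0, -0.0092, -1], [0.0486, 0.168, -0.0183, -0.0023, 0, -0.0092, -1], [0.0486, 0.168, -0.0183, -0.0023, 0, -0.0092, -1], [0.0486, 0.168, -0.0183, -0.0023, 0, -0.0092, -1], [0.0486, 0.168, -0.0183, -0.0023, 0, -0.0092, -1], [0.0486, 0.168, -0.0183, -0.0023, 0, -0.0092, -1], [0, 0, 0, 0, 0, 0, -1]]

```text
t: 15.8
tcp_pos: [0.4363, 0.2825, 0.1963]
ee_rot: [0.117, 0.077, 0.99, -0.017]
force: [-0.6, 0.2, -0.3]
width: 0.999
```

```bash
cat > bk.py <<'E'
from plan import *
f=np.array([.511,.2525,.036]);yw=-.167
a=np.array([-.5*np.cos(yw),-.5*np.sin(yw),.866])
g=f+.072*a
Rt=tool(.26,yw);z=Rt.as_matrix()[:,2]
T=g+.019*z; pre=T-.12*z+[0,0,.02]
E
python3 -c "
from bk import *
from plant import robot
o,p,r=cur();print(o['t'],p,r.as_matrix().round(3)[:,2],o['force'],o['width']*92,o['joints'].round(2))
tell(pre,Rt,3)
tell(T,Rt,6)
import cv2
cv2.imwrite('pics/w7.png',robot.camera('wrist')['color'][:,:,::-1])"
```

```text
15.8 [0.43628594 0.28251149 0.19628617] [ 0.229 -0.052 -0.972] [-0.58478862  0.20341525 -0.31353038] 91.92785289686736 [-1.15  0.2   0.43  2.07  0.16  0.76  0.58]
total [-0.103 -0.088 -0.075] [-0.008 -0.015  0.008] min rows 0.5
3 rows of [-0.0347 -0.0291 -0.0248] [-0.0027 -0.005   0.0028]
total [-0.094 -0.079  0.622] [-0.008 -0.015  0.008] min rows 2.03
6 rows of [-0.0147 -0.0136  0.1038] [-0.0014 -0.0025  0.0014]
```

View pics/w7.png

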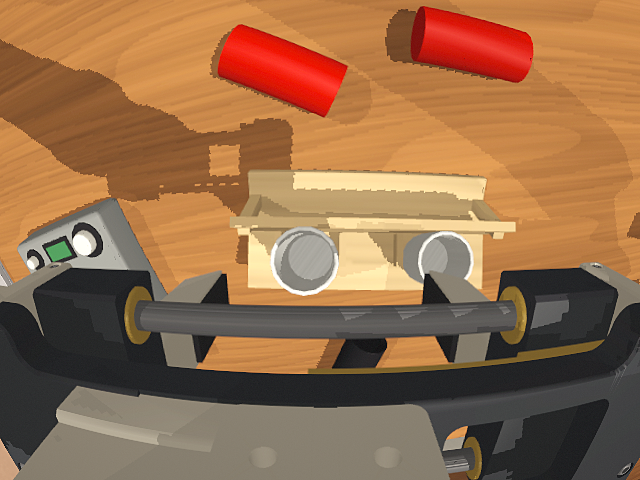

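The tall beaker is at wrist (305,262): its mouth is nearer and larger, and it is on the balance side. The short one is at (445,262). I'll centre on the tall one.

Emit:
move_arm:
  series:
    - [[-0.035, -0.032, -0.02, -0.003, -0.005, 0.003, -1], [-0.035, -0.032, -0.02, -0.003, -0.005, 0.003, -1], [-0.035, -0.03, -0.02, -0.003, -0.005, 0.003, -1], [0, 0, 0, 0, 0, 0, -1]]

```text
t: 16.35
tcp_pos: [0.4521, 0.2526, 0.2133]
ee_rot: [0.129, 0.088, 0.988, -0.012]
force: [-0.0, -0.1, 0.1]
width: 0.999
```

```bash
python3 -c "
from bk import *
from plant import robot
o,p,r=cur();print(o['t'],p,r.as_matrix().round(3)[:,2],o['joints'].round(2))
tell(T-.05*z,Rt,4)
tell(T,Rt,6)
c=robot.camera('wrist')
import cv2
cv2.imwrite('pics/w8.png',c['color'][:,:,::-1])
# predicted rim centre/top in wrist image
Tc=c['T_tool_cam'];print(Tc.round(3))
def wp(P):
    q=r.inv().apply(np.array(P)-p);q=np.linalg.inv(Tc)@np.r_[q,1];v=np.array([q[0],-q[1],-q[2]]);th=np.arctan2(np.hypot(v[0],v[1]),v[2]);ph=np.arctan2(v[1],v[0]);return (c['cx']+c['fx']*th*np.cos(ph),c['cy']+c['fy']*th*np.sin(ph))
print('rim pred',wp(f+.095*a))"
```

```text
16.35 [0.45206385 0.25255469 0.21325473] [ 0.253 -0.046 -0.966] [-1.13  0.15  0.46  2.08  0.19  0.76  0.6 ]
total [0.041 0.05  0.428] [-0.002 -0.    -0.006] min rows 1.39
4 rows of [0.0103 0.0124 0.1071] [-0.0006 -0.     -0.0016]
total [0.041 0.051 0.678] [-0.002 -0.    -0.006] min rows 2.18
6 rows of [0.0068 0.0083 0.1131] [-0.0004 -0.     -0.0011]
[[ 0.     0.967  0.256  0.067]
 [ 1.     0.    -0.001 -0.   ]
 [-0.001  0.256 -0.967 -0.158]
 [ 0.     0.     0.     1.   ]]
rim pred (np.float64(339.80290273701684), np.float64(217.4653084627114))
```

View pics/w8.png

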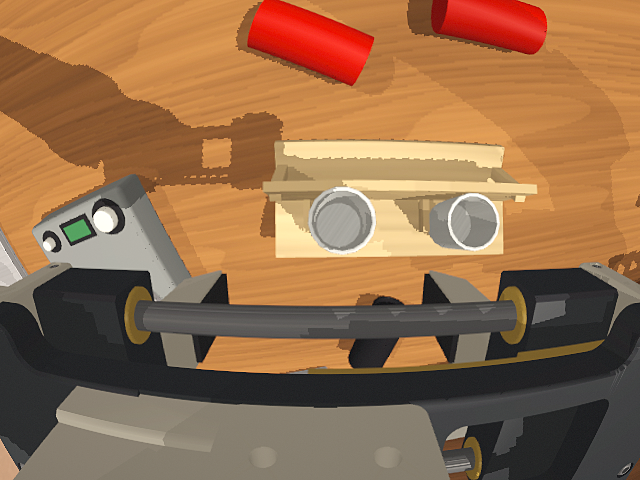

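Predicted rim centre (340,217), seen (342,221), so the pose agrees to about 2 mm. Descending.

Emit:
move_arm:
  series:
    - [[0.01, 0.014, 0.107, 0, 0, -0.002, -1], [0.01, 0.014, 0.107, 0, 0, -0.002, -1], [0.01, 0.013, 0.107, 0, 0, -0.001, -1], [0.01, 0.013, 0.107, 0, 0, -0.001, -1], [0, 0, 0, 0, 0, 0, -1]]

```text
t: 17.02
tcp_pos: [0.4681, 0.2633, 0.1269]
ee_rot: [0.129, 0.082, 0.988, -0.011]
force: [0.2, -0.1, 0.9]
width: 1.004
```

```bash
python3 -c "
from bk import *
from plant import robot
o,p,r=cur();print(o['t'],p,r.as_matrix().round(3)[:,2],o['joints'].round(2),o['force'])
tell(T,Rt,4)
c=robot.camera('wrist')
import cv2
cv2.imwrite('pics/w9.png',c['color'][:,:,::-1])"
```

```text
17.025 [0.46807384 0.26331198 0.12691238] [ 0.253 -0.042 -0.966] [-1.07  0.33  0.44  2.12  0.1   0.55  0.65] [ 0.20993731 -0.12292084  0.90669701]
total [-0.003 -0.018  0.243] [ 0.    -0.     0.001] min rows 0.78
4 rows of [-0.0006 -0.0044  0.0609] [ 0.     -0.      0.0002]
```

View pics/w9.png

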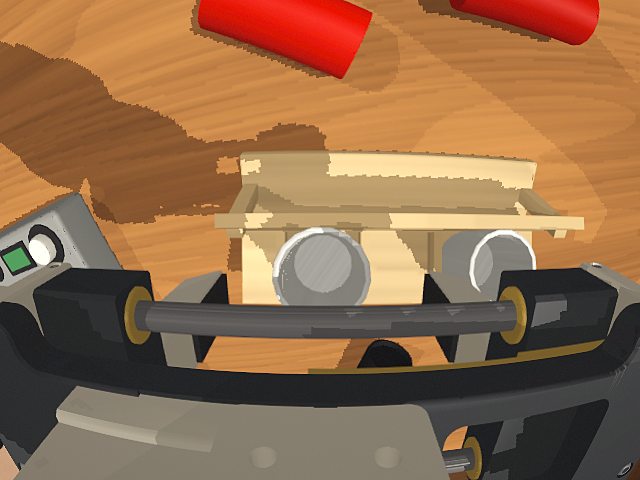

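Emit:
move_arm:
  series:
    - [[-0.001, -0.003, 0.061, 0, 0, 0, -1], [-0.001, -0.003, 0.061, 0, 0, 0, -1], [-0.001, -0.003, 0.061, 0, 0, 0, -1], [-0.001, -0.002, 0.061, 0, 0, 0, -1], [0, 0, 0, 0, 0, 0, -1]]

```text
t: 17.7
tcp_pos: [0.4831, 0.26, 0.0795]
ee_rot: [0.13, 0.082, 0.988, -0.009]
force: [-0.1, -0.5, -0.5]
width: 1.001
```

```bash
python3 -c "
from bk import *
from plant import robot
o,p,r=cur();print(o['t'],p,r.as_matrix().round(3)[:,2],o['joints'].round(2),o['force'])
tell(T,Rt,1)
import cv2
cv2.imwrite('pics/s10.png',cv2.resize(robot.camera('scene')['color'][180:330,380:580,::-1],None,fx=4,fy=4))
cv2.imwrite('pics/w10.png',robot.camera('wrist')['color'][:,:,::-1])"
```

```text
17.7 [0.48307645 0.25997368 0.07950827] [ 0.256 -0.039 -0.966] [-1.01  0.43  0.4   2.12  0.06  0.44  0.7 ] [-0.07440027 -0.45793889 -0.5309604 ]
total [ 0.011 -0.014 -0.005] [0.003 0.001 0.   ] min rows 0.06
1 rows of [ 0.0107 -0.0136 -0.0054] [0.0026 0.0014 0.0001]
```

View pics/s10.png

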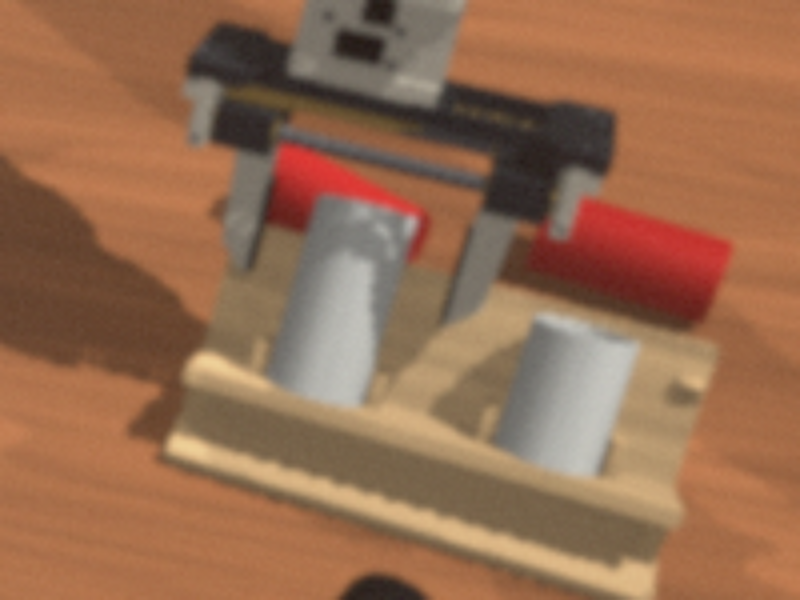

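View pics/w10.png

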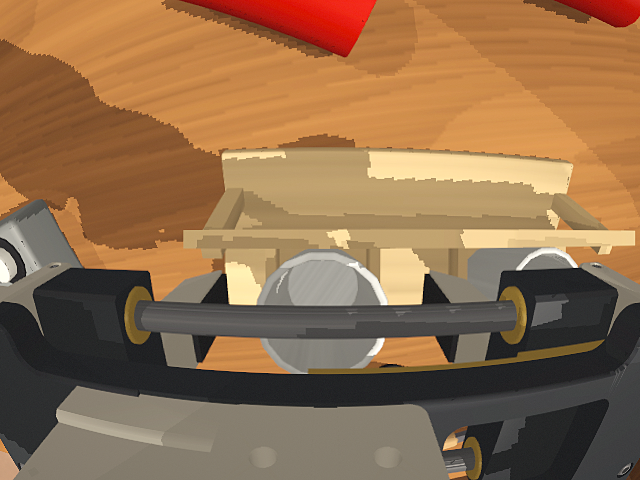

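The jaws straddle the tall beaker, with its centre at column 322 against 325 for the fingers. Closing.

Emit:
move_arm:
  series:
    - [[0.006, -0.006, 0, 0, 0, 0, -1], [0, 0, 0, 0, 0, 0, 1], [0, 0, 0, 0, 0, 0, 1], [0, 0, 0, 0, 0, 0, 1], [0, 0, 0, 0, 0, 0, 1], [0, 0, 0, 0, 0, 0, 1], [0, 0, 0, 0, 0, 0, 1], [0, 0, 0, 0, 0, 0, 1]]
  squeeze: 20

```text
t: 18.8
tcp_pos: [0.4824, 0.2604, 0.0814]
ee_rot: [0.132, 0.082, 0.988, -0.007]
force: [-0.3, -1.0, -0.1]
width: 0.528
```

```bash
python3 -c "
from bk import *
o,p,r=cur();print(o['t'],p,r.as_matrix().round(3)[:,2],o['joints'].round(2),o['force'],o['width']*92)
tell(p+.1*a,r,7)"
```

```text
18.8 [0.48237184 0.26039672 0.08136278] [ 0.259 -0.036 -0.965] [-1.01  0.42  0.4   2.12  0.06  0.44  0.7 ] [-0.2511247  -0.97630758 -0.05451521] 48.60171190259668
total [ 0.128  0.004 -0.483] [0. 0. 0.] min rows 1.6
7 rows of [ 0.0183  0.0005 -0.069 ] [0. 0. 0.]
```

Emit:
move_arm:
  series:
    - [[0.01, 0, -0.035, 0, 0, 0, 1], [0.018, 0, -0.069, 0, 0, 0, 1], [0.018, 0, -0.069, 0, 0, 0, 1], [0, 0, 0, 0, 0, 0, 1]]

```text
t: 19.3
tcp_pos: [0.4635, 0.2633, 0.1149]
ee_rot: [0.132, 0.082, 0.988, -0.007]
force: [0.6, 0.3, -1.3]
width: 0.529
```

```bash
python3 -c "
from bk import *
o,p,r=cur();print(o['t'],p,r.as_matrix().round(3)[:,2],o['joints'].round(2),o['force'],o['width']*92)
p0=np.array([.4824,.2604,.0814]);d=p-p0;print(d@a, d-a*(d@a))
tell(p0+.11*a,r,5)"
```

```text
19.3 [0.46346881 0.26329336 0.11485152] [ 0.259 -0.036 -0.965] [-1.08  0.34  0.44  2.14  0.1   0.51  0.65] [ 0.58180188  0.27475978 -1.32843511] 48.64967724064094
0.03854340016431686 [ 7.23996199e-05 -3.10073414e-04  7.29365529e-05]
total [ 0.092  0.004 -0.345] [0. 0. 0.] min rows 1.14
5 rows of [ 0.0185  0.0008 -0.069 ] [0. 0. 0.]
```

Emit:
move_arm:
  series:
    - [[0.0185, 0.001, -0.069, 0, 0, 0, 1], [0.0185, 0.001, -0.069, 0, 0, 0, 1], [0.0185, 0.001, -0.069, 0, 0, 0, 1], [0.0185, 0.001, -0.069, 0, 0, 0, 1], [0.0185, 0.001, -0.069, 0, 0, 0, 1], [0, 0, 0, 0, 0, 0, 1]]

```text
t: 20.05
tcp_pos: [0.4248, 0.2706, 0.1814]
ee_rot: [0.132, 0.082, 0.988, -0.006]
force: [0.1, -0.5, -1.4]
width: 0.528
```

```bash
python3 -c "
from bk import *
from plant import robot
o,p,r=cur();print(o['t'],p,r.as_matrix().round(3)[:,2],o['joints'].round(2),o['force'],o['width']*92)
# target: at pan; tilt such that beaker upright: beaker axis rel tool
print(.5236-.26)
import cv2
cv2.imwrite('pics/s11.png',cv2.resize(robot.camera('scene')['color'][130:330,330:580,::-1],None,fx=3.2,fy=3))
"
```

```text
20.05 [0.42484075 0.27063827 0.18142   ] [ 0.259 -0.034 -0.965] [-1.2   0.17  0.48  2.15  0.19  0.68  0.52] [ 0.09485605 -0.54006736 -1.36113301] 48.55189291720476
0.26359999999999995
```

View pics/s11.png

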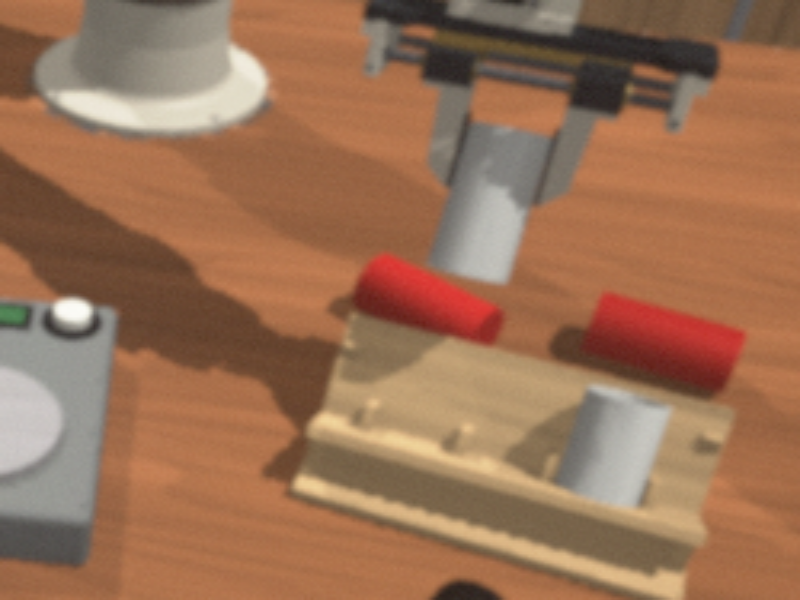

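```bash
cat >> bk.py <<'E'
rg=R.from_quat([.082,.988,-.007,.132]);pg=np.array([.4824,.2604,.0814])
at=rg.inv().apply(a);ot=rg.inv().apply(f-pg)
def up(h):  # tool rotation with beaker upright, heading h (jaw axis horizontal)
    be=np.arctan2(at[0],-at[2])  # axis tilt in tool xz
    return tool(-be,h)
E
python3 -c "
from bk import *
print('axis tool',at.round(3),'org tool',ot.round(4))
Ru=up(-.13);b=at.copy();b[1]=0;b/=np.linalg.norm(b);print(Ru.apply(b).round(3))
o,p,r=cur();print(r.as_matrix().round(3)[:,1])
tell(p+[.02,0,.02],Ru,6)
"
```

```text
axis tool [ 0.256  0.008 -0.967] org tool [-0.0166 -0.0035  0.0515]
[ 0. -0.  1.]
[0.164 0.986 0.008]
total [-0.121  0.017 -0.071] [ 0.005  0.333 -0.022] min rows 2.8
6 rows of [-0.0174  0.0025 -0.0161] [ 0.0009  0.0554 -0.0037]
```

Emit:
move_arm:
  series:
    - [[-0.0174, 0.0025, -0.016, 0, 0.0555, -0.004, 1], [-0.0174, 0.0025, -0.016, 0, 0.0555, -0.004, 1], [-0.0174, 0.0025, -0.016, 0, 0.0555, -0.004, 1], [-0.0174, 0.0025, -0.016, 0, 0.0555, -0.004, 1], [-0.0174, 0.0025, -0.016, 0, 0.0555, -0.004, 1], [-0.0174, 0.0025, -0.016, 0, 0.0555, -0.004, 1], [0, 0, 0, 0, 0, 0, 1]]

```text
t: 20.98
tcp_pos: [0.4447, 0.2688, 0.1967]
ee_rot: [-0.138, 0.061, 0.988, 0.011]
force: [-0.8, 0.1, -2.1]
width: 0.527
```

```bash
python3 -c "
from bk import *
o,p,r=cur();print(o['t'],p,r.as_matrix().round(3),o['joints'].round(2),o['force'],o['width']*92)
h=-.05;Ru=up(h);q=ot.copy();q[1]=0
pan=np.array([.579,-.0115,.053])
Tp=pan-Ru.apply(q);print('tcp at pan',Tp)
tell(Tp+[0,0,.06],Ru,9)
"
```

```text
20.975 [0.44471837 0.26879025 0.19667788] [[-0.954  0.123 -0.272]
 [ 0.117  0.992  0.038]
 [ 0.275  0.005 -0.961]] [-0.79  0.45  0.4   1.75 -0.33  1.24  1.19] [-0.81899731  0.13970052 -2.08761367] 48.50777656556939
tcp at pan [ 0.57613781 -0.01135677  0.10704932]
total [-0.832 -1.31  -0.09 ] [ 0.015 -0.013 -0.044] min rows 4.97
9 rows of [-0.088  -0.1484 -0.0077] [ 0.0017 -0.0014 -0.0049]
```

Emit:
move_arm:
  series:
    - [[-0.088, -0.148, -0.0077, 0.0017, -0.0014, -0.005, 1], [-0.088, -0.148, -0.0077, 0.0017, -0.0014, -0.005, 1], [-0.088, -0.148, -0.0077, 0.0017, -0.0014, -0.005, 1], [-0.088, -0.148, -0.0077, 0.0017, -0.0014, -0.005, 1], [-0.088, -0.148, -0.0077, 0.0017, -0.0014, -0.005, 1], [-0.088, -0.148, -0.0077, 0.0017, -0.0014, -0.005, 1], [-0.088, -0.148, -0.0077, 0.0017, -0.0014, -0.005, 1], [-0.088, -0.148, -0.0077, 0.0017, -0.0014, -0.005, 1], [-0.088, -0.148, -0.0077, 0.0017, -0.0014, -0.005, 1], [0, 0, 0, 0, 0, 0, 1]]

```text
t: 22.22
tcp_pos: [0.5754, -0.0138, 0.1621]
ee_rot: [-0.125, 0.019, 0.992, -0.001]
force: [0.3, -0.0, -0.5]
width: 0.529
```

```bash
cat >> bk.py <<'E'
q=ot.copy();q[1]=0
pan=np.array([.579,-.0115,.053]);Rp=up(-.05)
Tp=pan-Rp.apply(q)
E
python3 -c "
from bk import *
from plant import robot
o,p,r=cur();print(o['t'],p,r.as_matrix().round(3)[:,2],o['joints'].round(2),o['force'],o['width']*92)
tell(Tp+[0,0,.06],Rp,2)
tell(Tp+[0,0,.015],Rp,4)
import cv2
c=robot.camera('scene');np.savez('scene12.npz',**c)
cv2.imwrite('pics/s12.png',cv2.resize(c['color'][130:330,230:430,::-1],None,fx=3,fy=3))"
```

```text
22.225 [ 0.57535668 -0.0138016   0.16205916] [-0.249  0.003 -0.969] [-0.36  0.61  0.49  1.6  -0.27  1.26  1.74] [ 0.34901066 -0.03494916 -0.4936148 ] 48.700913391435414
total [ 0.003  0.012 -0.025] [-0.006  0.005  0.006] min rows 0.09
2 rows of [ 0.0015  0.0061 -0.0125] [-0.0031  0.0024  0.0032]
total [-0.053  0.014  0.193] [-0.006  0.005  0.006] min rows 0.64
4 rows of [-0.0134  0.0033  0.0482] [-0.0016  0.0012  0.0016]
```

View pics/s12.png

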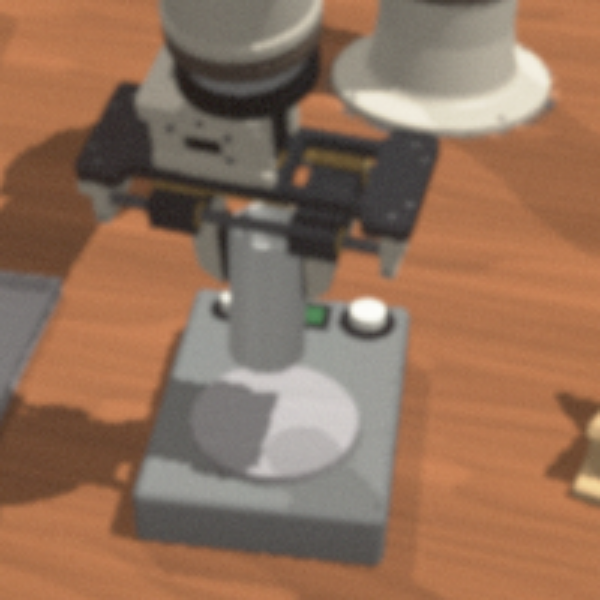

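```bash
cat > cyl.py <<'E'
import numpy as np,cv2,sys
from scipy.optimize import least_squares
from h import *
def cyl(c,xy,z0,z1,box):
    Q=cloud(c);Q[c["z_map"]<=0]=np.nan
    m=(Q[...,2]>z0)&(Q[...,2]<z1)&(np.hypot(Q[...,0]-xy[0],Q[...,1]-xy[1])<box);p=Q[m]
    zm=p[:,2].mean()
    fun=lambda v:(lambda d:np.linalg.norm(d-np.outer(d@(A:=np.array([v[2],v[3],1])/np.sqrt(1+v[2]**2+v[3]**2)),A),axis=1)-.024)(p-np.array([v[0],v[1],zm]))
    r=least_squares(fun,[xy[0],xy[1],0,0],loss="soft_l1",f_scale=.002)
    return zm,r.x.round(4),len(p),np.median(abs(r.fun)).round(5),p[:,2].min()
E
python3 -c "
from cyl import *
c=dict(np.load('scene12.npz'))
print(cyl(c,(.579,-.0135),.112,.155,.035))
print(cyl(c,(.579,-.0135),.08,.155,.03))"
```

```text
(np.float64(0.13382748906528513), array([ 0.5787, -0.0166, -0.0243,  0.0167]), 465, np.float64(0.00055), np.float64(0.11202069786431912))
(np.float64(0.13206961085877042), array([ 0.5787, -0.0167, -0.0172,  0.0204]), 502, np.float64(0.00057), np.float64(0.10798766576775154))
```

Emit:
move_arm:
  series:
    - [[-0.013, 0.005, 0.048, -0.002, 0.002, 0.001, 1], [-0.013, 0.005, 0.048, -0.002, 0.002, 0.001, 1], [-0.013, 0.005, 0.048, -0.002, 0.002, 0.001, 1], [-0.013, 0.005, 0.048, -0.002, 0.002, 0.001, 1], [0, 0, 0, 0, 0, 0, 1]]

```text
t: 22.9
tcp_pos: [0.5733, -0.0017, 0.1181]
ee_rot: [-0.133, 0.019, 0.991, 0.007]
force: [-0.4, 0.4, -2.3]
width: 0.528
```

```bash
python3 -c "
from bk import *
from cyl import *
from plant import robot
o,p,r=cur();print(o['t'],p,r.as_matrix().round(3)[:,2],o['force'],o['width']*92)
tell(Tp,Rp,4)
c=robot.camera('scene')
print(cyl(c,(.579,-.0135),.065,.13,.03))"
```

```text
22.9 [ 0.57332571 -0.00167759  0.11811182] [-0.264  0.019 -0.964] [-0.36269396  0.40562567 -2.28174073] 48.60628875618937
total [-0.03  -0.048  0.049] [ 0.004 -0.006  0.008] min rows 0.24
4 rows of [-0.0075 -0.012   0.0122] [ 0.0009 -0.0015  0.0019]
(np.float64(0.10034554619548969), array([ 0.5764, -0.0048,  0.0174, -0.0341]), 528, np.float64(0.00079), np.float64(0.065398516969283))
```

```bash
python3 -c "
from bk import *
tell(Tp+[0,.0014,.004],Rp,3)"
```

```text
total [-0.023 -0.041  0.033] [ 0.004 -0.005  0.008] min rows 0.18
3 rows of [-0.0077 -0.0135  0.0109] [ 0.0012 -0.0018  0.0026]
```

Emit:
move_arm:
  series:
    - [[-0.008, -0.0135, 0.011, 0.0013, -0.0018, 0.0026, 1], [-0.008, -0.0135, 0.011, 0.0013, -0.0018, 0.0026, 1], [-0.008, -0.0135, 0.011, 0.0013, -0.0018, 0.0026, 1], [0, 0, 0, 0, 0, 0, 1]]

```text
t: 23.45
tcp_pos: [0.5773, -0.0114, 0.1115]
ee_rot: [-0.128, 0.026, 0.991, 0.003]
force: [-0.1, -0.4, -1.3]
width: 0.526
```

```bash
python3 -c "
from bk import *
from cyl import *
from plant import robot
o,p,r=cur();print(o['t'],p,r.as_matrix().round(3),o['force'],o['width']*92,o['joints'].round(2))
b=at.copy();b[1]=0;b/=np.linalg.norm(b);print('lean',r.apply(b).round(4))
tell(Tp+[0,.0014,0],Rp,2)
for i in range(2):
  c=robot.camera('scene')
  print(cyl(c,(.578,-.0135),.062,.13,.03))
cv2.imwrite('pics/s13.png',cv2.resize(c['color'][180:330,260:410,::-1],None,fx=4,fy=4))"
```

```text
23.45 [ 0.57725635 -0.01135239  0.11145242] [[-0.966  0.052 -0.253]
 [ 0.05   0.999  0.012]
 [ 0.253 -0.001 -0.967]] [-0.11804574 -0.37562086 -1.25992305] 48.37337456070833 [-0.34  0.68  0.47  1.62 -0.3   1.18  1.75]
lean [-0.0027  0.0016  1.    ]
total [0.    0.007 0.023] [-0.001  0.002 -0.001] min rows 0.08
2 rows of [0.0001 0.0034 0.0114] [-0.0003  0.0009 -0.0006]
(np.float64(0.09801891762991483), array([ 0.5806, -0.0139,  0.0027,  0.0155]), 710, np.float64(0.00065), np.float64(0.062005695378425596))
(np.float64(0.09819782788047104), array([ 0.5806, -0.0137,  0.0036,  0.0133]), 714, np.float64(0.00067), np.float64(0.06208677247290617))
```

View pics/s13.png

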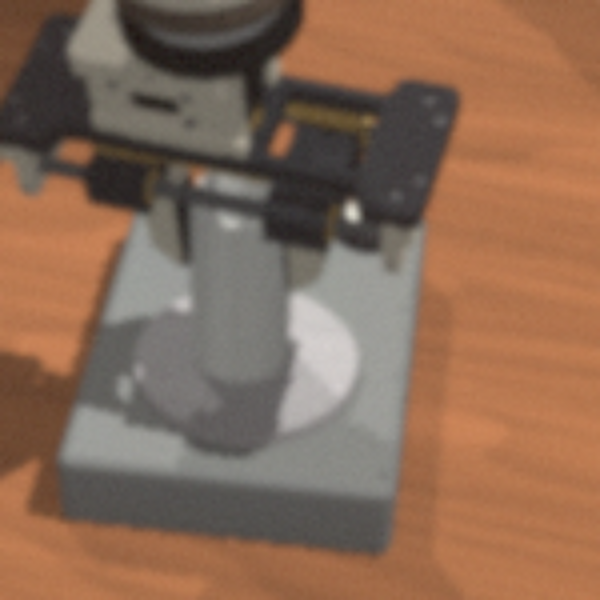

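Emit:
move_arm:
  series:
    - [[0.003, 0.005, 0.01, -0.001, 0, 0, 1], [0.002, 0.004, 0.008, -0.001, 0, 0, 1], [0, 0, 0, 0, 0, 0, 1]]

```text
t: 23.92
tcp_pos: [0.5755, -0.0086, 0.1083]
ee_rot: [-0.127, 0.025, 0.992, 0.005]
force: [-0.3, -0.3, -1.9]
width: 0.53
```

```bash
python3 -c "
from bk import *
o,p,r=cur();print(o['t'],p,o['force'],o['ft_torque'],o['joints'].round(2))
b=at.copy();b[1]=0;b/=np.linalg.norm(b);print('lean',r.apply(b).round(4), 'down 2mm in tool',(r.inv().apply([0,0,-.002])/.2).round(4))"
```

```text
23.925 [ 0.57548554 -0.00857264  0.10827337] [-0.3239018  -0.29737682 -1.94230745] [ 0.0068055  -0.34929534 -0.01714345] [-0.34  0.68  0.46  1.62 -0.31  1.18  1.75]
lean [-0.0032 -0.0024  1.    ] down 2mm in tool [-0.0025 -0.      0.0097]
```

Emit:
move_arm:
  series:
    - [[-0.0025, -0.003, 0.009, 0, 0.001, 0, 1], [0, 0, 0, 0, 0, 0, 1]]

```text
t: 24.18
tcp_pos: [0.576, -0.0092, 0.107]
ee_rot: [-0.128, 0.025, 0.991, 0.005]
force: [-0.5, -0.5, -0.8]
width: 0.527
```

Emit:
move_arm:
  series:
    - [[-0.0025, 0, 0.009, 0, 0, 0, 1], [0, 0, 0, 0, 0, 0, 1]]

```text
t: 24.42
tcp_pos: [0.5765, -0.0098, 0.1068]
ee_rot: [-0.127, 0.026, 0.992, 0.005]
force: [-0.2, -0.3, -2.2]
width: 0.527
```

Emit:
move_arm:
  series:
    - [[-0.003, 0, 0.01, 0, 0, 0, 1], [0, 0, 0, 0, 0, 0, 1]]

```text
t: 24.68
tcp_pos: [0.577, -0.0099, 0.1068]
ee_rot: [-0.127, 0.026, 0.992, 0.005]
force: [0.3, 0.1, -1.8]
width: 0.528
```

Emit:
move_arm:
  series:
    - [[-0.003, 0, 0.01, 0, 0, 0, 1], [0, 0, 0, 0, 0, 0, 1]]

```text
t: 24.92
tcp_pos: [0.5775, -0.0099, 0.1068]
ee_rot: [-0.127, 0.026, 0.992, 0.005]
force: [-0.3, -0.6, 0.0]
width: 0.533
```

```bash
python3 -c "
from bk import *
from cyl import *
from plant import robot
for i in range(3):
  o,p,r=cur();print(o['t'],p,o['force'])
  c=robot.camera('scene');
print(cyl(c,(.578,-.0135),.058,.13,.03))
b=at.copy();b[1]=0;b/=np.linalg.norm(b);print('lean',r.apply(b).round(4))
cv2.imwrite('pics/s14.png',cv2.resize(c['color'][205:295,280:380,::-1],None,fx=6,fy=6))"
```

```text
24.925 [ 0.57746949 -0.00994269  0.10675896] [-0.31279535 -0.55681669  0.01124377]
24.975 [ 0.57770457 -0.00999619  0.10668292] [0.12026714 0.9868974  3.80842327]
25.025 [ 0.57777121 -0.00996942  0.10665479] [-0.07142433 -0.41173561  4.6745696 ]
(np.float64(0.09589984400532911), array([ 0.5809, -0.0123,  0.0089, -0.0039]), 752, np.float64(0.00067), np.float64(0.058421201634718534))
lean [-0.0049 -0.0038  1.    ]
```

View pics/s14.png

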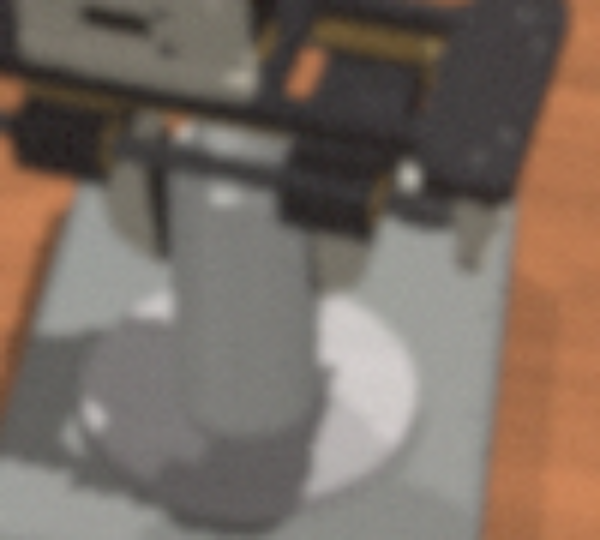

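It is in contact at about 4 N and centred to within about 2 mm. Releasing.

Emit:
move_arm:
  series:
    - [[0, 0, 0, 0, 0, 0, 0.2], [0, 0, 0, 0, 0, 0, -0.2], [0, 0, 0, 0, 0, 0, -1], [0, 0, 0, 0, 0, 0, -1], [0, 0, 0, 0, 0, 0, -1], [0, 0, 0, 0, 0, 0, -1]]

```text
t: 25.82
tcp_pos: [0.5771, -0.0099, 0.1049]
ee_rot: [-0.127, 0.025, 0.992, 0.005]
force: [1.0, -0.7, 0.3]
width: 0.972
```

```bash
python3 -c "
from bk import *
from cyl import *
from plant import robot
o,p,r=cur();print(o['t'],p,o['force'],o['width']*92, r.as_matrix()[:,2])
c=robot.camera('scene')
print(cyl(c,(.578,-.0135),.058,.14,.03))
cv2.imwrite('pics/w15.png',robot.camera('wrist')['color'][:,:,::-1])"
```

```text
25.825 [ 0.5770851  -0.0098705   0.10489123] [ 0.98465528 -0.66767639  0.32428968] 89.40590701555358 [-0.25234711  0.01638328 -0.96749807]
(np.float64(0.10315761552912778), array([ 0.581 , -0.0121,  0.0139,  0.0035]), 906, np.float64(0.00068), np.float64(0.05800934502993227))
```

View pics/w15.png

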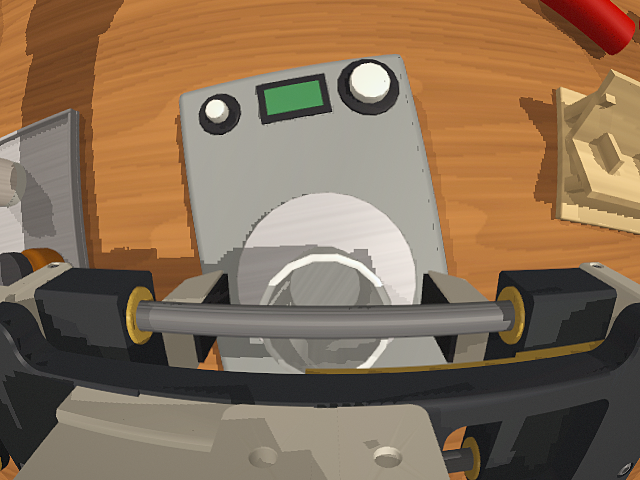

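Released, standing, fingers clear on both sides. Retracting.

Emit:
move_arm:
  series:
    - [[0, 0, -0.05, 0, 0, 0, -1], [0, 0, -0.12, 0, 0, 0, -1], [0, 0, -0.15, 0, 0, 0, -1], [0, 0, -0.15, 0, 0, 0, -1], [0, 0, -0.15, 0, 0, 0, -1], [0, 0, 0, 0, 0, 0, -1]]

```text
t: 26.68
tcp_pos: [0.6104, -0.0125, 0.2321]
ee_rot: [-0.126, 0.026, 0.992, 0.005]
force: [-0.6, -0.1, 0.1]
width: 0.999
```

```bash
python3 -c "
from bk import *
from cyl import *
from plant import robot
o,p,r=cur();print(o['t'],p,o['force'],o['joints'].round(2))
c=robot.camera('scene')
print(cyl(c,(.578,-.0135),.058,.14,.03))
t=robot.camera('top');np.savez('top16.npz',**t)
cv2.imwrite('pics/s16.png',c['color'][:,:,::-1])
tell([.4543,.0234,.20],tool(0,.1),8)"
```

```text
26.675 [ 0.61041791 -0.01245595  0.23212047] [-0.57718006 -0.08696926  0.07951743] [-0.34  0.61  0.5   1.44 -0.27  1.43  1.71]
(np.float64(0.10541964204178374), array([ 0.5814, -0.012 ,  0.0258,  0.0105]), 1007, np.float64(0.00086), np.float64(0.05802570439613575))
total [0.715 0.136 0.341] [ 0.014 -0.164 -0.096] min rows 2.57
8 rows of [0.0926 0.0234 0.0322] [ 0.0018 -0.0205 -0.012 ]
```

View pics/s16.png

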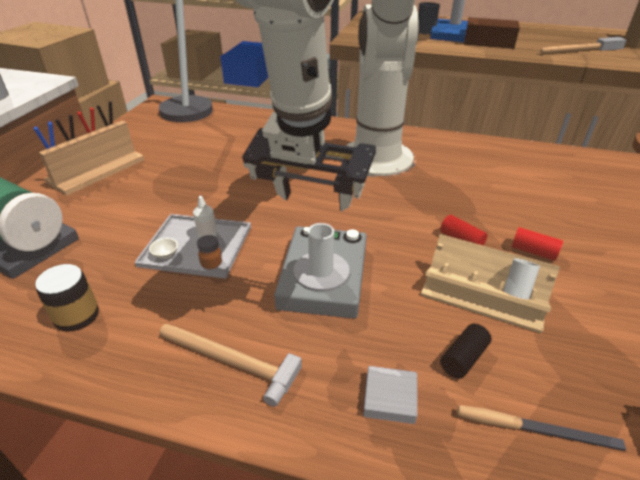

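The bottle (205,220) and the beaker (320,250) both stand upright. Now to the tare key, closing the fingers on the way.

Emit:
move_arm:
  series:
    - [[0.0926, 0.0234, 0.032, 0.0018, -0.0205, -0.012, 1], [0.0926, 0.0234, 0.032, 0.0018, -0.0205, -0.012, 1], [0.0926, 0.0234, 0.032, 0.0018, -0.0205, -0.012, 1], [0.0926, 0.0234, 0.032, 0.0018, -0.0205, -0.012, 1], [0.0926, 0.0234, 0.032, 0.0018, -0.0205, -0.012, 1], [0.0926, 0.0234, 0.032, 0.0018, -0.0205, -0.012, 1], [0.0926, 0.0234, 0.032, 0.0018, -0.0205, -0.012, 1], [0.0926, 0.0234, 0.032, 0.0018, -0.0205, -0.012, 1], [0, 0, 0, 0, 0, 0, 1]]

```text
t: 27.9
tcp_pos: [0.4381, 0.0244, 0.1887]
ee_rot: [-0.007, -0.053, 0.999, -0.001]
force: [0.5, 0.8, -0.6]
width: 0.07
```

```bash
python3 -c "
from bk import *
o,p,r=cur();print(o['t'],p,o['force'],o['width']*92,o['joints'].round(2),r.as_matrix()[:,2].round(3))
tell([.4543,.0234,.10],tool(0,.1),6)"
```

```text
27.9 [0.43814281 0.02441671 0.18869206] [ 0.52466179  0.78990734 -0.61689841] 6.407523611419505 [-0.57  0.16  0.49  2.11 -0.09  0.91  1.66] [-0.014 -0.003 -1.   ]
total [-0.086 -0.013  0.442] [-0.001 -0.009  0.004] min rows 1.44
6 rows of [-0.0139 -0.0022  0.0738] [-0.0001 -0.0015  0.0007]
```

Emit:
move_arm:
  series:
    - [[-0.014, -0.002, 0.074, 0, -0.0015, 0.0007, 1], [-0.014, -0.002, 0.074, 0, -0.0015, 0.0007, 1], [-0.014, -0.002, 0.074, 0, -0.0015, 0.0007, 1], [-0.014, -0.002, 0.074, 0, -0.0015, 0.0007, 1], [-0.014, -0.002, 0.074, 0, -0.0015, 0.0007, 1], [-0.014, -0.002, 0.074, 0, -0.0015, 0.0007, 1], [0, 0, 0, 0, 0, 0, 1]]

```text
t: 28.78
tcp_pos: [0.4593, 0.0219, 0.0914]
ee_rot: [-0.001, -0.049, 0.999, -0.003]
force: [0.4, 0.8, 0.3]
width: 0.005
```

```bash
python3 -c "
from bk import *
from plant import robot
import cv2
o,p,r=cur();print(o['t'],p,o['force'],o['width']*92,o['joints'].round(2),r.as_matrix()[:,2].round(3))
tell([.4543,.0234,.065],tool(0,.1),3)
c=robot.camera('wrist');cv2.imwrite('pics/w17.png',c['color'][:,:,::-1])
c=robot.camera('scene');cv2.imwrite('pics/s17.png',cv2.resize(c['color'][160:300,260:420,::-1],None,fx=5,fy=4.2))"
```

```text
28.775 [0.45932365 0.02189723 0.09138905] [0.36422176 0.77317468 0.30336323] 0.4496474976238853 [-0.49  0.36  0.45  2.15 -0.24  0.68  1.78] [-0.001 -0.005 -1.   ]
total [0.024 0.011 0.132] [-0.003 -0.001 -0.001] min rows 0.43
3 rows of [0.008  0.0035 0.044 ] [-0.0011 -0.0003 -0.0004]
```

View pics/s17.png

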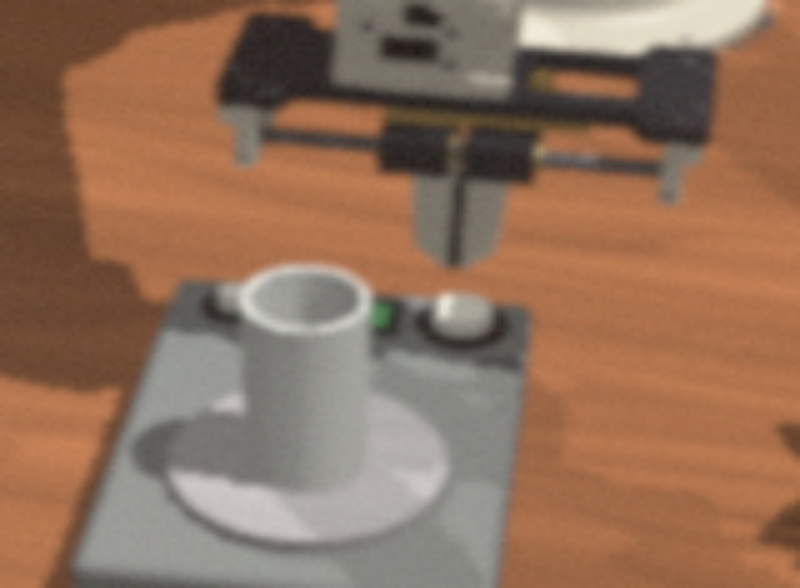

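View pics/w17.png

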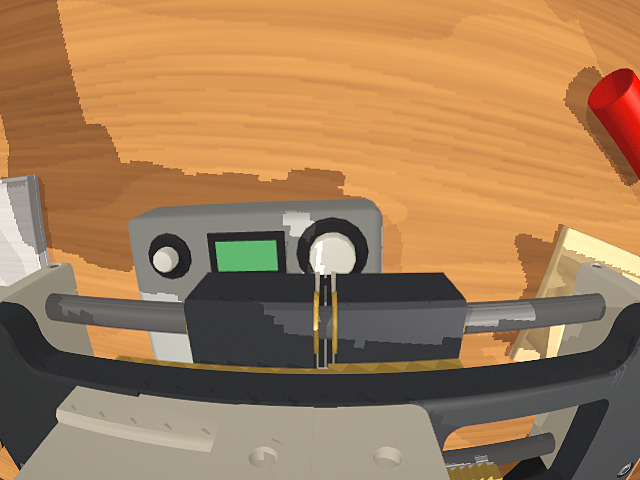

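The fingertips are just above the tare key. In the wrist view the cap is at column 333 against 325 for the fingertips, so I'll shift slightly to +y. The beaker stands central on the pan.

Emit:
move_arm:
  series:
    - [[0.008, 0.005, 0.044, -0.001, 0, 0, 1], [0.008, 0.005, 0.044, -0.001, 0, 0, 1], [0.008, 0.005, 0.042, -0.001, 0, 0, 1], [0, 0, 0, 0, 0, 0, 1]]

```text
t: 29.38
tcp_pos: [0.4552, 0.0252, 0.066]
ee_rot: [0.002, -0.049, 0.999, 0.001]
force: [-0.1, 0.1, -0.6]
width: 0.003
```

```bash
python3 -c "
from bk import *
from plant import robot
import cv2
o,p,r=cur();print(o['t'],p,o['force'],o['joints'].round(2),r.as_matrix()[:,2].round(3))
tell([.4543,.0234,.048],tool(0,.1),3)
c=robot.camera('scene');cv2.imwrite('pics/s18.png',cv2.resize(c['color'][190:270,310:410,::-1],None,fx=7,fy=7))"
```

```text
29.375 [0.45524972 0.02519218 0.06599796] [-0.14094939  0.11829868 -0.58797194] [-0.47  0.4   0.42  2.17 -0.28  0.61  1.82] [ 0.003  0.002 -1.   ]
total [ 0.006 -0.009  0.09 ] [ 0.001  0.002 -0.001] min rows 0.29
3 rows of [ 0.0019 -0.0028  0.03  ] [ 0.0003  0.0007 -0.0004]
```

View pics/s18.png

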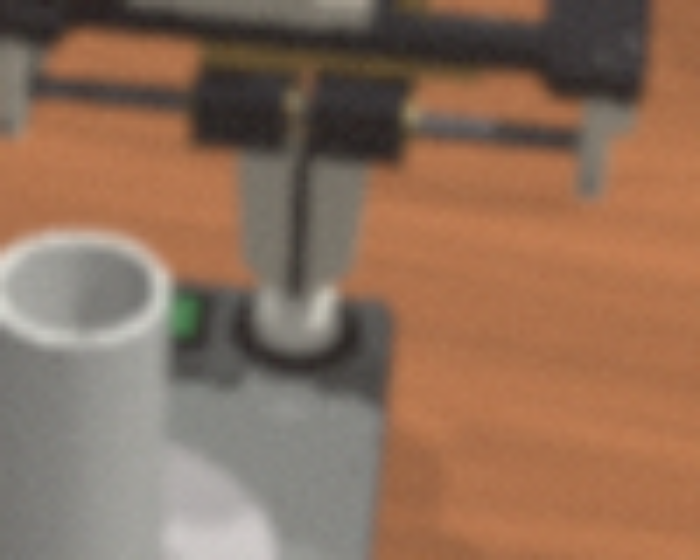

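Emit:
move_arm:
  series:
    - [[0.001, -0.003, 0.03, 0, 0, 0, 1], [0.001, -0.003, 0.03, 0, 0, 0, 1], [0.001, 0, 0.02, 0, 0, 0, 1]]

```text
t: 29.8
tcp_pos: [0.4563, 0.0243, 0.0505]
ee_rot: [0.003, -0.049, 0.999, 0.001]
force: [-9.2, -2.5, 40.6]
width: 0.006
```

Emit:
move_arm:
  series:
    - [[0, 0, 0.02, 0, 0, 0, 1]]

```text
t: 29.92
tcp_pos: [0.4567, 0.0243, 0.0496]
ee_rot: [0.002, -0.049, 0.999, 0.003]
force: [-22.1, -1.9, 85.3]
width: 0.008
```

That is already fully down at 85 N, so I'm releasing now.

Emit:
move_arm:
  series:
    - [[0, 0, -0.05, 0, 0, 0, 1], [0, 0, -0.08, 0, 0, 0, 1], [0, 0, -0.1, 0, 0, 0, 1], [0, 0, -0.15, 0, 0, 0, 1], [0, 0, -0.15, 0, 0, 0, 1], [0, 0, 0, 0, 0, 0, 1]]

```text
t: 30.68
tcp_pos: [0.4566, 0.0229, 0.1605]
ee_rot: [0.003, -0.048, 0.999, 0.002]
force: [0.3, 0.4, -0.6]
width: 0.003
```

```bash
python3 -c "
from bk import *
from cyl import *
from plant import robot
o,p,r=cur();print(o['t'],p,o['force'],o['joints'].round(2),o['dq'].round(3))
s=robot.camera('scene');t=robot.camera('top')
cv2.imwrite('pics/s19.png',s['color'][:,:,::-1])
cv2.imwrite('pics/s19c.png',cv2.resize(s['color'][180:310,130:380,::-1],None,fx=3.2,fy=3.2))
P=cloud(s);m=(P[...,2]>.053)&(P[...,2]<.066)&(np.hypot(P[...,0]-.4543,P[...,1]-.0234)<.011);print('tare top z',np.median(P[m][:,2]),m.sum())
m=(P[...,2]>.05)&(P[...,2]<.066)&(np.hypot(P[...,0]-.4671,P[...,1]+.0757)<.006);print('power z',np.median(P[m][:,2]),m.sum())
b=(P[...,2]>.06)&(np.hypot(P[...,0]-.4835,P[...,1]+.312)<.03);print('bottle top',P[b][:,2].max(),P[b][P[b][:,2]>.095].mean(0))
for lo,hi in((.02,.045),(.045,.07)):
  b=(P[...,2]>lo)&(P[...,2]<hi)&(np.hypot(P[...,0]-.4835,P[...,1]+.312)<.035);p=P[b]
  from scipy.optimize import least_squares as L
  print(L(lambda v:np.hypot(p[:,0]-v[0],p[:,1]-v[1])-.022,[.483,-.312],loss='soft_l1',f_scale=.002).x,len(p))
for lo,hi in((.06,.09),(.09,.12),(.12,.145)):
  b=(P[...,2]>lo)&(P[...,2]<hi)&(np.hypot(P[...,0]-.58,P[...,1]+.012)<.03);p=P[b];p=p[p[:,0]>.58]
  print('beaker',L(lambda v:np.hypot(p[:,0]-v[0],p[:,1]-v[1])-.024,[.58,-.012],loss='soft_l1',f_scale=.002).x,len(p))
"
```

```text
30.675 [0.45663226 0.02291317 0.16054299] [ 0.2873896   0.37634786 -0.57382864] [-0.54  0.23  0.49  2.11 -0.15  0.83  1.71] [ 0.001  0.024 -0.012  0.031 -0.004 -0.007  0.004]
tare top z 0.056805913686255705 48
power z 0.0555773150702894 13
bottle top 0.10840676867956811 [ 0.48833443 -0.30941005  0.10140767]
[ 0.48549825 -0.31152024] 184
[ 0.484842   -0.31176482] 190
beaker [ 0.58073721 -0.01225702] 280
beaker [ 0.58073319 -0.0121543 ] 298
beaker [ 0.58071784 -0.01200694] 273
```

View pics/s19.png

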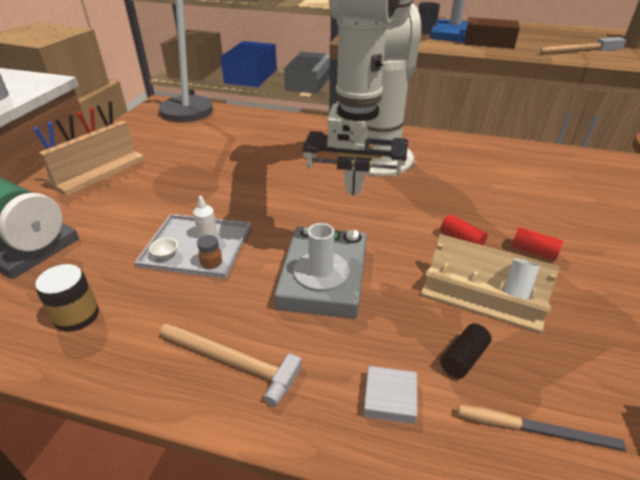

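View pics/s19c.png

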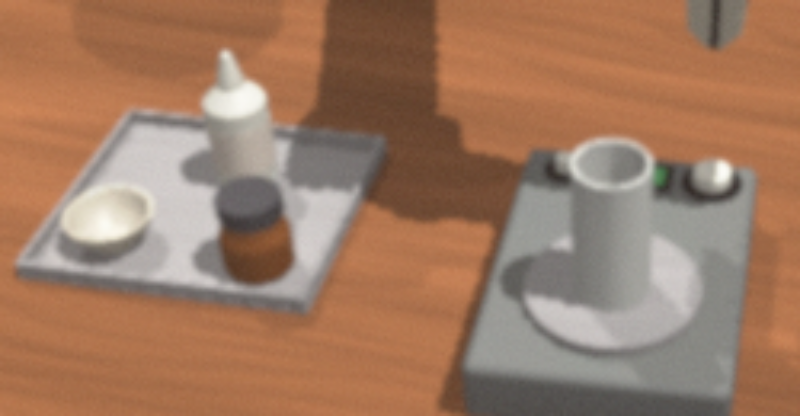

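```bash
python3 -c "
from plant import robot
print(robot.sign_off())"
```

```text
the job is handed in; nothing more can be done
None
```

The job is done and handed in at about 31 s of the 66 s allowed. The flux bottle stands on the tray, the tall beaker is on the balance's pan, and the tare key was pressed fully down and let go, in that order.

**Last checks (camera and force readings):**
- **Bottle:** upright on the clear half of the tray at about (0.485, −0.312).
- **Tall beaker:** upright on the pan at (0.581, −0.012), about 2 mm from the pan's centre. Fits at three heights agree to about 0.3 mm.
- **Tare key:** back up at 56.8 mm. At the bottom of the press the tool read 0.0496 m, against about 0.051 m expected for fully down.
- **Small key:** not touched.
- **Left alone:** short beaker, jar and dish look unmoved in the picture. The arm was clear of everything at hand-in.

**What did not go cleanly:**
- **Tare press:** it was much harder than the 5 N needed. The fingertips reached 85 N for a moment once the key bottomed. That is below the 120 N wrist limit, and I lifted off at once. The 40 N limit is for the arm and gripper body, and only the fingertips were pressing.
- **Setting the bottle down:** the last joint came close to its limit, so I turned the gripper slightly before the bottle touched down. The tilt was off by about 0.6°, and I corrected it before letting go.
- **Beaker lean:** rough camera fits of its lean while held, and just after release, varied by 1–2°. The later fits at three heights show no lean.

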